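Refit the plunger of a glass gas syringe

ROBOT

A 7-joint arm with a two-finger parallel gripper is mounted at the origin on the work surface. World frame = base frame: x ahead of the robot, y to its left, z up, the work surface at z = 0. Lengths are in m, angles in rad, forces in N, time in s.
With the tool pointing down it reaches from about 0.4 to 0.875 m from the base axis. Payload 19.3 kg.
Tool frame: the origin (TCP) lies on the front face of the gripper's body, between the roots of the fingers; the fingertips stand 73 mm ahead of it and the grasp point (between the pads) lies 54 mm ahead of it; z points along the fingers, y is the direction in which the jaws open and shut (so a half turn about z gives the same grasp; the last joint's range is limited). The gripper opens to 85 mm and grips with 20 to 120 N. Pads are 22 mm wide; open, the fingers measure 114 mm over their backs; the gripper's body (76 mm by 85 mm) begins 54 mm behind the grasp point. The pads swing forward as they close: fully open they stand 13 mm farther back than shut.
Start: joints at [1.129, 0.521, -0.036, 1.599, 0.021, 1.021, -0.113], TCP at [0.227, -0.582, 0.304] pointing down, gripper open.
Joint ranges: [-2.91, 2.91], [-0.3, 2.13], [-1.5, 1.42], [0.17, 2.43], [-1.26, 4.41], [0.16, 1.93], [-2.52, 2.52]. Speed limits (rad/s): [1.89, 1.89, 2.39, 2.39, 3.01, 3.01, 3.01].

INTERFACE

Orientations are given as [roll, pitch, yaw] about the fixed x, y, z axes, in that order (R = Rz(yaw) Ry(pitch) Rx(roll)).
In Python, from workcell import bot gives the robot as it stands.
- The arm moves only by the shell command python3 -m crank 'ROWS' [OPENING] [FORCE]. ROWS is a JSON object of lists of equal length, an entry for each row: "travel": the shift along the world's x, y, z in cm, a list of three; "rot": the turn, a rotation vector about the world's x, y, z in degrees, a list of three. A call has 1 to 8 rows; each row is the pose to reach, as a shift and turn from the pose commanded when the call began; what a row does not reach only later rows make up. A row lasts 1/10 s, in which the tool goes at most 50 mm and 8.59 degrees, less where a joint would pass 70% of its speed; a pose out of reach is approached as far as the arm can. A call with a gripper value outside its range is refused whole. OPENING is the opening, from -1 (shut) to 1 (fully open), so that 0 is half open, set as the call begins (- or left out, the last holds). The fingers move at their own pace and stop on an object; FORCE is the grip in N (left out, the last holds). Time passes only in rows, so rows that repeat a pose let the fingers close. It gives the time, the measured TCP pose, the force and the opening at its end, in the units of the state.
- bot.observe(): the state, without advancing time (a new reading comes with each control period).
- bot.grab_frame(name): name is "side" or "top" or "wrist"; returns the picture (400x640x3 uint8, red, green, blue); there is no depth.
- bot.camera_model(name): a dict with "fx", "fy", "cx", "cy" (pixels), "R" (3x3) and "t" (3): a world point X has camera coordinates R X + t. Camera axes: x right, y down, z forward; pixel columns grow to the right and rows downward; lengths in m; the calibration is good to about 2 mm. The wrist camera is an equidistant fisheye: a pixel r from the principal point sees the ray r / f radians off the axis. A picture is of the moment at which its call begins: read the wrist's pose just before it. camera_model takes no time and is no camera call; for the wrist camera it gives the pose at the moment of the call.
- bot.job_done(): hands the job in, once; it reports no verdict.
Trained networks look in the newest picture that a camera, given by its name, has taken for a name from the list of things; names that differ only in an ending like _2 or _b are one class to them, and where a whole thing is asked for, a point or a joint stands for the part that bears it (a point fixed in the world has none). Each returns a list of dicts, best first, with "conf" (0 to 1); they miss things now and then, are a little off and sometimes report something else, mostly with a low value. They report only what shows in the picture. A call takes as long as a camera call.
- bot.silhouettes(camera, thing): "pixels" (400x640 bool, what is visible of it) and "box" ([centre column, centre row, width, height] in pixels, round what is visible of it).
The state is a dict: "clock": time; "qpos": joint angles; "qd": joint speeds; "joint_efforts": joint torques, N m; "position": TCP position; "tool_rot": TCP orientation; "force": force on the tool from outside, world axes, zero at the start; "moment": the same for the moment, N m; "grip_width": finger opening in m.
Only numpy, scipy, OpenCV 4.12 (cv2) and the standard library are available. Lean on these libraries where they do the work, as an engineer would, in place of code of your own. Each camera call takes 0.05 s, during which the arm holds its last target.

TASK

Put the glass plunger back into the gas syringe whose barrel lies in the clips of its stand: take it from the drying rest, slide it partway into the barrel, let go, take a fresh grip further back near the knob and push it fully home. The clips hold the barrel only lightly, so feel for the end, stop as soon as the plunger bottoms and do not shove the barrel along in the clips. Let go at the end, do not drop the plunger, and leave the beaker, the vial and the wash bottle alone.

Things in the scene. Friction and masses are not known exactly. Their poses are not given: they have to be found in the camera images.
- holder: Fixed grey stand of the gas syringe. Origin on the bench under the barrel's axis, z up; x is the level barrel axis, 100 mm above the bench, pointing from the open mouth to the closed end (the way to push). Base plate 220 x 100 x 12 mm, from x = -80 to +140 mm. Two posts at x = -25 and +50 mm end in spring clips, 48 mm wide, up to 118 mm above the bench.
- bore_line (a point): Point of the stand on the barrel's axis, 100 mm above its origin. Clear glass barrel: 33 mm outside, bore 27.6 mm wide, 150 mm deep, mouth to -x, flared to 36 mm inside, 41 mm outside. On average the mouth is 75 mm behind this point and the closed end 75 mm ahead, but the barrel may sit up to 20 mm further either way in the clips: not measured, so feel or see the end.
- front_clip (a point): Centre of the front spring clip, on the barrel's axis, 25 mm behind bore_line. The clips hold the barrel against about 15 N along its axis; pushed harder it slides through them. A springy seal ring 12 mm inside the mouth drags on a straight plunger with 2 to 4 N. Held askew, the plunger binds in the bore and takes the barrel along.
- plunger: Loose glass plunger, 205 mm long, 0.11 to 0.18 kg: smooth rod, 26 mm in diameter, 190 mm long, with a blue knob at the rear. Origin on its axis, midway along the 205 mm (about its balance point); x along the axis towards the front end, which goes in first. Let go partway in, its tail droops 3 to 8 mm (the bore is 1.6 mm wider than the rod): level it again before pushing on.
- plunger_tip (a point): Centre of the plunger's flat front end, on its axis, 102.5 mm ahead of the plunger's origin; its rim is bevelled 2.5 mm over 4 mm.
- plunger_knob (a point): Centre of the rear face of the plunger's knob, on its axis, 102.5 mm behind the plunger's origin. Knob: blue, 34 mm in diameter, 15 mm long. With the plunger fully home, 40 mm of bare rod and the knob stay outside the mouth.
- rest: Fixed white drying rest on which the plunger lies at the start: foot 150 x 70 x 10 mm, two V blocks 12 mm thick at x = -50 and +50 mm, tops 51 mm above the bench. Origin: underside centre; x along the plunger. The plunger's axis lies 50 mm above the bench, level, its front towards +x, its middle within 8 mm of the rest's middle.
- beaker: Loose glass beaker, 66 mm across, 85 mm high; bystander. Origin: centre of its underside.
- vial: Loose capped brown vial, 22 mm across, 60 mm high; bystander. Origin: centre of its underside.
- wash_bottle: Loose white wash bottle with blue cap, 64 mm across, 140 mm high, with a thin spout to 172 mm; bystander. Origin: centre of its underside.

How it is judged:
On the way:
1. the plunger is partway in the barrel, its front 40 to 125 mm from the closed end, and has been let go (distance between plunger_tip and barrel_closed_end between 0.04 and 0.125 m and angle between the x axis of plunger and the x axis of holder, either way round below 0.12 rad and contact force between the fingers and plunger below 0.2 N), for 0.2 s.
At the end, for the whole second after the job is handed in: The plunger's front is within 2 mm of the barrel's closed end and in line with the barrel (0.05 rad), at rest and let go; the barrel has not been shoved more than 3 mm along its clips (distance between plunger_tip and barrel_closed_end below 0.0045 m and angle between the x axis of plunger and the x axis of holder, either way round below 0.05 rad and linear speed of plunger below 0.01 m/s and distance of barrel_closed_end from where it was at the start of the episode below 0.003 m); the robot touches nothing.
It fails at once if the glass plunger is dropped on the bench (height (world z) of plunger below 0.035 m and linear speed of plunger above 0.4 m/s).
It fails at once if the barrel is shoved more than 3 mm along in its clips (distance of barrel_closed_end from where it was at the start of the episode above 0.003 m).
It fails at once if the beaker, the vial or the wash bottle is moved more than 20 mm (distance of any of beaker, vial, wash_bottle from where it was at the start of the episode above 0.02 m).
It also fails if it takes over 61 s, if anything falls off the work surface, if the arm or the gripper's body presses on something with over 40 N, if the wrist force passes 120 N, or if a joint passes its speed limit or range.

## Working session

There is one attempt and no reset: what is moved stays moved. The work goes in short steps, Python scripts to look and compute and a shell command to move; the robot and the scene stay as the last step left them, time stands still between calls to the robot, and variables do not carry over. Pictures are saved under pics/ and viewed, and the job is handed in when it is done.

```bash
ls; mkdir -p pics; python3 - <<'E'
from workcell import bot
import cv2
s=bot.observe(); print({k:(v if not hasattr(v,'round') else v) for k,v in s.items()})
for n in ("side","top","wrist"):
    im=bot.grab_frame(n); cv2.imwrite(f"pics/{n}0.png",im[:,:,::-1])
    m=bot.camera_model(n); print(n,m)
E
```

```text
pics
{'clock': 0.0, 'qpos': array([ 1.12879385,  0.52201816, -0.0363256 ,  1.59999061,  0.02121296,
        1.02109121, -0.1127966 ]), 'qd': array([-1.66504644e-03, -2.00708383e-03, -2.43902801e-06,  1.61477632e-03,
        1.32249179e-03, -3.26285669e-04,  4.00084220e-04]), 'joint_efforts': array([ 1.27538580e-03, -9.27122927e+01,  1.98049307e+00, -3.69928086e+01,
        1.80504424e-02,  8.26178351e-03,  8.40428152e-05]), 'position': array([ 0.22693791, -0.58207843,  0.30332935]), 'tool_rot': array([-3.14047444e+00,  9.14056065e-05,  3.71800853e-01]), 'force': array([-0.8656379 , -0.52345137, -0.3820923 ]), 'moment': array([ 0.00390118, -0.03020797, -0.03615033]), 'grip_width': 0.08553821446278}
side {'fx': 499.9983899858337, 'fy': 499.9983899858337, 'cx': 327.8198566287129, 'cy': 202.4830169109375, 'R': array([[ 9.92042285e-01, -1.25904371e-01, -4.41161425e-04],
       [-6.08005705e-02, -4.75993691e-01, -8.77344457e-01],
       [ 1.10251512e-01,  8.70389623e-01, -4.79860926e-01]]), 't': array([-0.59488414,  0.10940069,  1.00046239])}
top {'fx': 389.8937137537958, 'fy': 389.8937137537958, 'cx': 317.7084921543103, 'cy': 204.93196676875894, 'R': array([[-0.00695313, -0.9998944 ,  0.01276129],
       [-0.9799547 ,  0.00427248, -0.19917463],
       [ 0.19909907, -0.01389037, -0.97988092]]), 't': array([-0.03166577,  0.6006892 ,  0.80509268])}
wrist {'fx': 309.70691628693146, 'fy': 309.70691628693146, 'cx': 321.40146764502174, 'cy': 200.50397331686753, 'R': array([[ 0.36104506, -0.93254752, -0.00125891],
       [-0.88698367, -0.34382076,  0.30829736],
       [-0.28793478, -0.11019261, -0.95128921]]), 't': array([-0.62421478, -0.03931288,  0.38066762])}
```

View pics/side0.png

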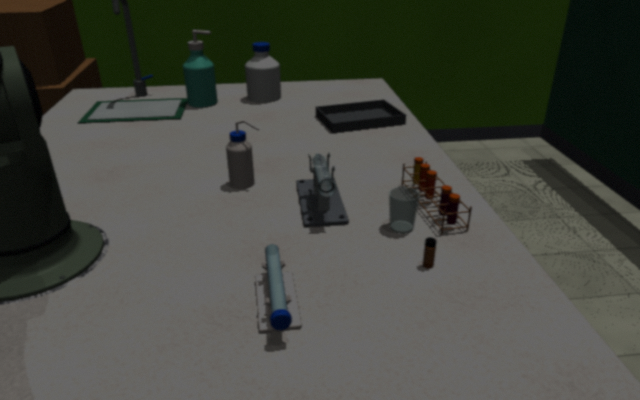

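View pics/top0.png

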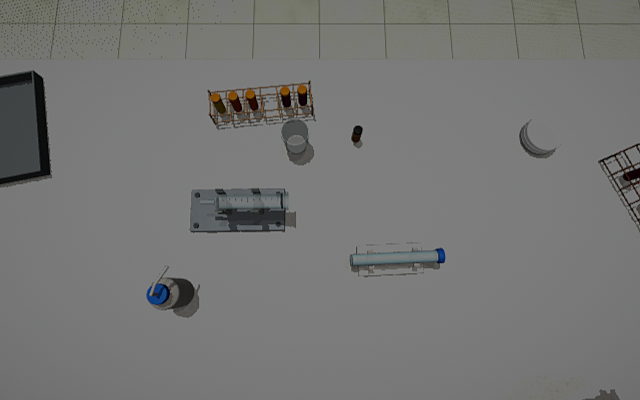

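View pics/wrist0.png

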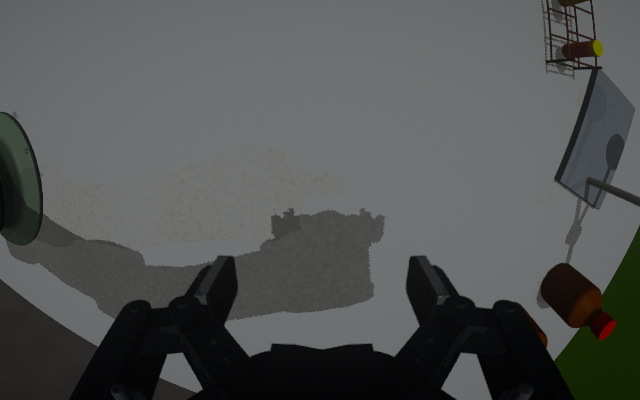

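```bash
cat > h.py <<'E'
import numpy as np, cv2
from workcell import bot
def proj(m,X):
    X=np.atleast_2d(X); c=X@np.array(m['R']).T+m['t']
    return np.c_[m['fx']*c[:,0]/c[:,2]+m['cx'], m['fy']*c[:,1]/c[:,2]+m['cy']]
def unp(m,uv,z):
    R=np.array(m['R']);C=-R.T@m['t']
    d=R.T@np.array([(uv[0]-m['cx'])/m['fx'],(uv[1]-m['cy'])/m['fy'],1])
    return C+d*(z-C[2])/d[2]
E
python3 - <<'E'
from h import *
im={}
for n in("side","top"):
    im[n]=bot.grab_frame(n); m=bot.camera_model(n)
    for t in("plunger","holder","rest","plunger_knob","bore_line","beaker","vial","wash_bottle"):
        r=bot.silhouettes(n,t)
        for d in r[:2]:
            p=d['pixels']; ys,xs=np.nonzero(p)
            mr=cv2.minAreaRect(np.c_[xs,ys].astype(np.float32)) if len(xs) else None
            print(n,t,round(d['conf'],2),np.round(d['box'],1),len(xs),[np.round(q,1) for q in mr] if mr else 0)
def crop(a,x0,y0,x1,y1,f,name):
    c=a[y0:y1,x0:x1,::-1]; c=cv2.resize(c,None,fx=f,fy=f,interpolation=cv2.INTER_CUBIC); c=cv2.convertScaleAbs(c,alpha=1.6); cv2.imwrite(name,c)
crop(im['top'],180,175,310,245,6,'pics/c1.png')
crop(im['top'],335,230,465,290,6,'pics/c2.png')
crop(im['side'],220,130,370,340,3,'pics/c3.png')
print(bot.observe()['clock'])
E
```

```text
side plunger 0.74 [276.7 287.3  31.2  86.6] 1387 [array([274.2, 286.8]), array([86.1, 21.8]), np.float64(79.6)]
side plunger 0.21 [405.8 211.   31.6  46.4] 1239 [array([404. , 209.5]), array([47., 30.]), np.float64(90.0)]
side holder 0.59 [322.3 189.4  52.   73.5] 2447 [array([319.4, 190.3]), array([74.7, 44.4]), np.float64(79.7)]
side rest 0.67 [279.6 295.7  47.8  75.6] 1513 [array([274.6, 296. ]), array([70.9, 43.4]), np.float64(81.3)]
side plunger_knob 0.62 [277.9 285.8  23.3  83.1] 1396 [array([277.8, 286.4]), array([85.7, 22.3]), np.float64(86.3)]
side bore_line 0.34 [280.1 294.7  45.1  74.4] 1446 [array([274.9, 296.5]), array([70. , 43.5]), np.float64(81.5)]
side beaker 0.66 [405.  211.9  29.8  44.9] 1197 [array([404., 210.]), array([46., 30.]), np.float64(90.0)]
side vial 0.81 [427.9 252.4  15.6  31. ] 341 [array([428.7, 252.5]), array([11.2, 31.4]), np.float64(6.3)]
side vial 0.29 [277.9 288.7  31.1  81.8] 1296 [array([274.8, 287.2]), array([84.8, 20.7]), np.float64(79.8)]
side wash_bottle 0.96 [237.8 152.2  24.5  68.9] 1339 [array([238.7, 154.2]), array([67.4, 25.1]), np.flo
[... 309 characters left out ...]
.8, 67.3]), np.float64(87.8)]
top plunger_knob 0.82 [397.2 255.6  95.5  19. ] 1065 [array([396.5, 257. ]), array([12.3, 93.5]), np.float64(87.3)]
top bore_line 0.63 [241.9 209.3  94.9  46.2] 4049 [array([238.9, 208.9]), array([43.3, 98.4]), np.float64(89.1)]
top bore_line 0.62 [293.6 135.8  27.   38.2] 864 [array([294. , 135.5]), array([37., 28.]), np.float64(90.0)]
top beaker 0.92 [294.4 136.1  27.3  35.8] 824 [array([294. , 135.5]), array([35., 28.]), np.float64(90.0)]
top vial 0.41 [357.4 133.   13.   13.4] 125 [array([356.5, 132.5]), array([15.,  9.]), np.float64(90.0)]
top wash_bottle 0.95 [167.8 288.4  46.2  45.2] 1273 [array([170.2, 292.8]), array([43.2, 39.4]), np.float64(30.3)]
1.05
```

View pics/c1.png

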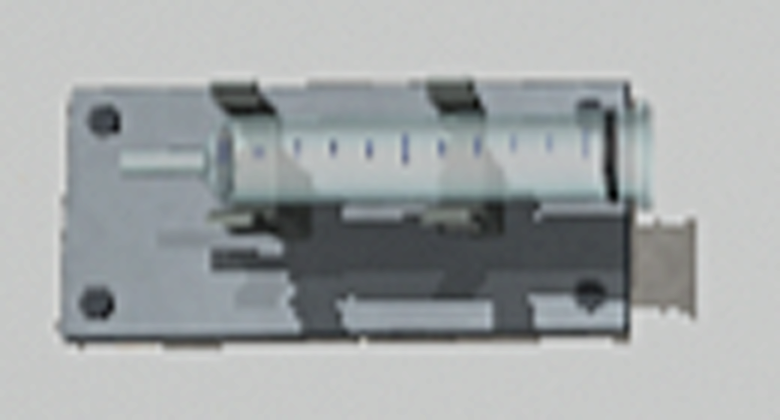

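View pics/c2.png

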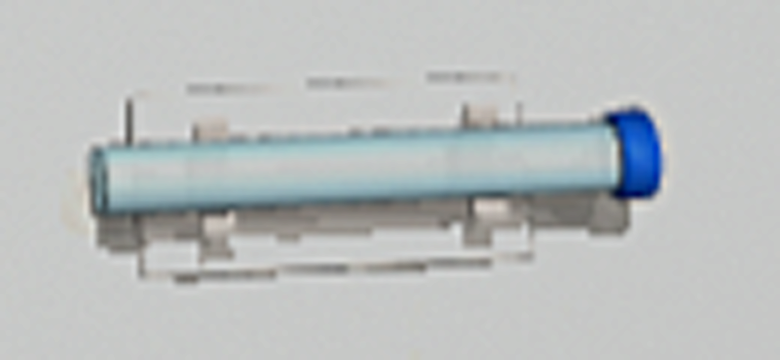

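View pics/c3.png

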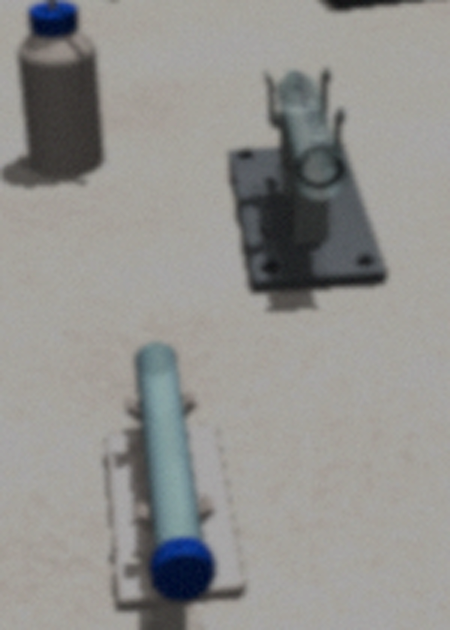

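```bash
python3 - <<'E'
from h import *
from scipy.optimize import least_squares
T=bot.camera_model('top');S=bot.camera_model('side')
c=lambda x,y:(180+x/6,175+y/6)
top={(140,-1):c(70,87),(140,1):c(62,337),(-80,-1):c(630,82),(-80,1):c(630,340)}
for k,v in top.items(): print(k,unp(T,v,.012).round(4))
s=lambda x,y:(220+x/3,130+y/3)
for v in [(230,152),(252,282),(383,272)]: print('side',unp(S,s(*v),.012).round(4))
# barrel axis from top at z=.1 & side
print('mouth top',unp(T,c(652,154),.1).round(4),'closed',unp(T,c(212,160),.1).round(4))
print('mouth side',unp(S,s(320,168),.1).round(4))
d=lambda x,y:(335+x/6,230+y/6)
a=unp(T,d(93,179),.05);b=unp(T,d(660,153),.05);print('tip',a,'knob',b,np.linalg.norm(a-b))
a=unp(S,s(156,350),.05+.0);b=unp(S,s(182,568),.05);print('side tip',a,'knob',b)
for t,uv in(('vial',(357,140)),('beaker',(296,150)),('bottle',(175,300))): print(t,unp(T,uv,0))
E
```

```text
(140, -1) [0.6488 0.2611 0.012 ]
(140, 1) [0.5499 0.2585 0.012 ]
(-80, -1) [0.65   0.0413 0.012 ]
(-80, 1) [0.5476 0.0403 0.012 ]
side [0.5517 0.2543 0.012 ]
side [0.5523 0.0387 0.012 ]
side [0.6489 0.0407 0.012 ]
mouth top [0.602 0.027 0.1  ] closed [0.6005 0.1818 0.1   ]
mouth side [0.6025 0.0416 0.1   ]
tip [ 0.47976902 -0.1061232   0.05      ] knob [ 0.48793789 -0.31444537  0.05      ] 0.20848226292531122
side tip [ 0.48095873 -0.09890101  0.05      ] knob [ 0.48840809 -0.3016589   0.05      ]
vial [ 0.77577853 -0.13396004  0.        ]
beaker [0.75023975 0.01624953 0.        ]
bottle [0.39531904 0.28764117 0.        ]
```

```bash
python3 -m crank '{"travel":[[2.5,3.6,0],[5,7.2,0],[7.5,10.8,0],[10,14.4,0],[12.5,18,0],[15,21.6,0],[17.5,25.2,0],[20,28.8,0]],"rot":[[0,0,8.5],[0,0,17],[0,0,25.5],[0,0,34],[0,0,42.5],[0,0,51],[0,0,59.5],[0,0,68]]}' 1 40
```

```text
clock: 1.85
position: [0.4278, -0.2928, 0.3042]
tool_rot: [3.141, 0.0, 1.564]
force: [0.2, -0.2, 0.4]
grip_width: 0.0852
```

```bash
python3 -m crank '{"travel":[[2.8,4,-2],[5.6,7.5,-4],[5.6,7.5,-6],[5.6,7.5,-6]],"rot":[[0,0,2.6],[0,0,2.6],[0,0,2.6],[0,0,2.6]]}'
python3 - <<'E'
from h import *
print(bot.observe()['position'],bot.observe()['tool_rot'],bot.observe()['qpos'])
m=bot.camera_model('wrist');im=bot.grab_frame('wrist');np.savez('w1.npz',im=im,**m)
cv2.imwrite('pics/w1.png',cv2.convertScaleAbs(im[:,:,::-1],alpha=1.5))
for t in('plunger','holder'):
  for d in bot.silhouettes('wrist',t)[:2]: print(t,d['conf'],d['box'])
E
```

```text
clock: 2.25
position: [0.4827, -0.218, 0.2419]
tool_rot: [-3.138, -0.002, 1.606]
force: [-0.1, -0.5, 0.3]
grip_width: 0.0852
[ 0.48268357 -0.21796606  0.24189757] [-3.13848394e+00 -1.71693876e-03  1.60633246e+00] [ 0.62424647  0.47820169 -0.4162192   1.8937448   0.25499341  0.82508395
  0.11009047]
plunger 0.72 [324.3, 176.8, 37.2, 230.1]
```

View pics/w1.png

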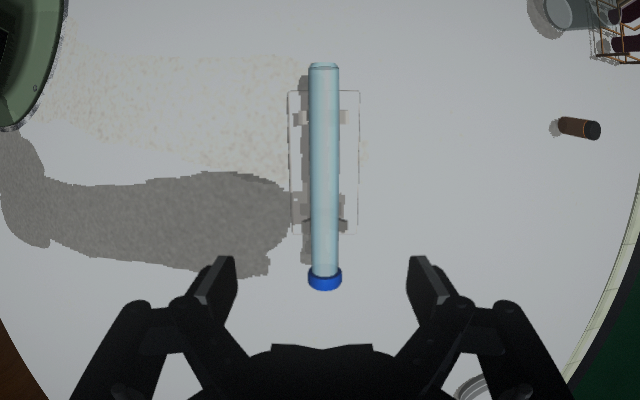

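```bash
cat >> h.py <<'E'
def wun(m,uv,z):
    R=np.array(m['R']);C=-R.T@m['t']
    d=np.array([uv[0]-m['cx'],uv[1]-m['cy']])/float(m['fx']);th=np.linalg.norm(d)
    d=R.T@np.r_[d/max(th,1e-9)*np.sin(th),np.cos(th)]
    return C+d*(z-C[2])/d[2]
E
python3 - <<'E'
from h import *
w=np.load('w1.npz')
cv2.imwrite('pics/w1c.png',cv2.resize(cv2.convertScaleAbs(w['im'][50:310,270:380,::-1],alpha=1.5),None,fx=2.2,fy=2.2,interpolation=cv2.INTER_CUBIC))
for n,uv,z in(('tip',(324,67),.05),('tip_bot',(324,63),.046),('rodend',(325,276),.063),('knobtop',(325,268),.067),('knobrear',(325,290),.05)): print(n,wun(w,uv,z))
E
```

```text
tip [ 0.47983768 -0.10771143  0.05      ]
tip_bot [ 0.47972167 -0.1037377   0.046     ]
rodend [ 0.48728798 -0.29345984  0.063     ]
knobtop [ 0.48683678 -0.28237175  0.067     ]
knobrear [ 0.48833042 -0.31835899  0.05      ]
```

View pics/w1c.png

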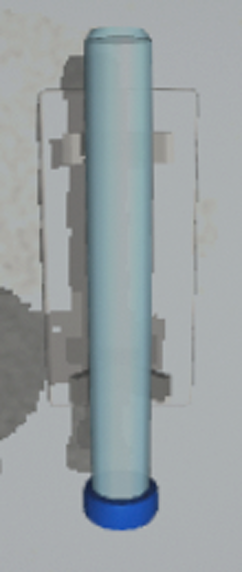

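```bash
python3 -m crank '{"travel":[[0.1,0.4,-4],[0.1,0.4,-8],[0.1,0.4,-11],[0.1,0.4,-11],[0.1,0.4,-11]],"rot":[[0,0,0.3],[0,0,0.3],[0,0,0.3],[0,0,0.3],[0,0,0.3]]}'
python3 - <<'E'
from h import *
m=bot.camera_model('wrist');im=bot.grab_frame('wrist');np.savez('w2.npz',im=im,**m)
cv2.imwrite('pics/w2.png',cv2.convertScaleAbs(im[:,:,::-1],alpha=1.5))
s=bot.observe();print(s['position'],s['tool_rot'])
E
```

```text
clock: 2.9
position: [0.4842, -0.2161, 0.1352]
tool_rot: [3.141, 0.001, 1.608]
force: [0.5, -0.3, 0.7]
grip_width: 0.0854
[ 0.48466167 -0.21613508  0.13581132] [3.13971607e+00 1.08062323e-03 1.60814259e+00]
```

View pics/w2.png

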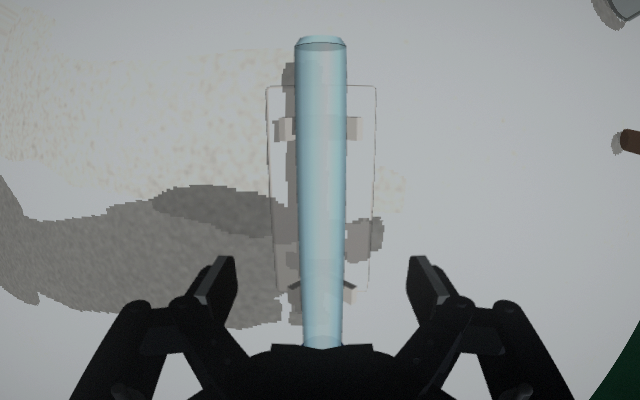

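```bash
python3 -m crank '{"travel":[[0,0.1,-2],[0,0.1,-3.1],[0,0.1,-3.1]],"rot":[[0,0,0],[0,0,0],[0,0,0]]}'
python3 -m crank '{"travel":[[0,0,0],[0,0,0],[0,0,0],[0,0,0],[0,0,0],[0,0,0],[0,0,0],[0,0,0]],"rot":[[0,0,0],[0,0,0],[0,0,0],[0,0,0],[0,0,0],[0,0,0],[0,0,0],[0,0,0]]}' -1 40
```

```text
clock: 3.25
position: [0.484, -0.2145, 0.103]
tool_rot: [-3.141, 0.0, 1.609]
force: [0.4, -0.6, 0.3]
grip_width: 0.0852
clock: 4.05
position: [0.4842, -0.2144, 0.1033]
tool_rot: [3.141, 0.0, 1.609]
force: [-1.0, 0.0, 6.6]
grip_width: 0.0248
```

```bash
python3 -m crank '{"travel":[[0,0,1],[0,0,3],[0,0,5],[0,0,5],[0,0,5],[0,0,5]],"rot":[[0,0,0],[0,0,0],[0,0,0],[0,0,0],[0,0,0],[0,0,0]]}'
python3 - <<'E'
from h import *
for n in('top','side','wrist'):
  m=bot.camera_model(n);im=bot.grab_frame(n);np.savez('l_%s.npz'%n,im=im,**m)
  if n=='side': im=cv2.resize(im[130:350,220:370],None,fx=2.7,fy=2.7,interpolation=cv2.INTER_CUBIC)
  cv2.imwrite('pics/l_%s.png'%n,cv2.convertScaleAbs(im[:,:,::-1],alpha=1.5))
s=bot.observe();print(s['position'],s['tool_rot'],s['force'],s['moment'])
E
```

```text
clock: 4.65
position: [0.4837, -0.2143, 0.1524]
tool_rot: [-3.141, -0.0, 1.609]
force: [0.7, -0.5, -0.9]
grip_width: 0.0248
[ 0.48380193 -0.21414293  0.15228022] [-3.14060817e+00 -5.25465345e-04  1.60927606e+00] [ 0.71356047  0.21914126 -1.26795336] [-0.02685889  0.03596892  0.02748623]
```

View pics/l_wrist.png

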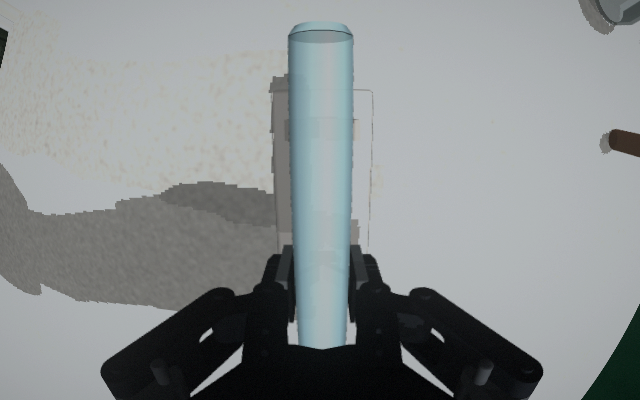

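View pics/l_side.png

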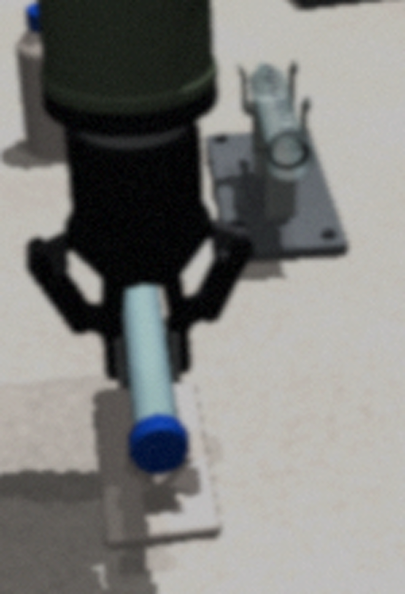

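View pics/l_top.png

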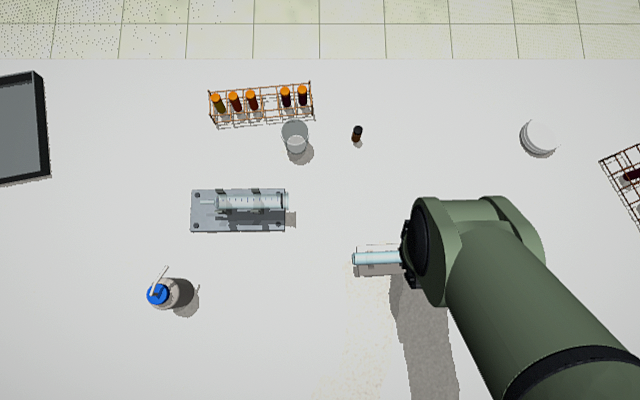

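```bash
python3 -m crank '{"travel":[[2.5,1,0.1],[5,3,0.1],[8,5,0.1],[10.5,7,0.1],[11.8,7.5,0.1],[11.8,7.5,0.1],[11.8,7.5,0.1],[11.8,7.5,0.1]],"rot":[[0,0,-0.5],[0,0,-1],[0,0,-2],[0,0,-2.2],[0,0,-2.2],[0,0,-2.2],[0,0,-2.2],[0,0,-2.2]]}'
python3 - <<'E'
from h import *
for n in('top','side','wrist'):
  m=bot.camera_model(n);im=bot.grab_frame(n);np.savez('i_%s.npz'%n,im=im,**m)
  if n=='side': im=cv2.resize(im[120:300,250:400],None,fx=3.2,fy=3.2,interpolation=cv2.INTER_CUBIC)
  if n=='top': im=cv2.resize(im[160:270,180:400],None,fx=3.6,fy=3.6,interpolation=cv2.INTER_CUBIC)
  cv2.imwrite('pics/i_%s.png'%n,cv2.convertScaleAbs(im[:,:,::-1],alpha=1.5))
s=bot.observe();print(s['position'],s['tool_rot'],s['force'],s['moment'])
E
```

```text
clock: 5.6
position: [0.6013, -0.14, 0.1536]
tool_rot: [-3.141, 0.0, 1.57]
force: [0.0, 0.1, -0.8]
grip_width: 0.0247
[ 0.60159264 -0.13990991  0.15392534] [-3.14135713e+00  2.29103133e-04  1.56995346e+00] [-0.17478551  0.71242929 -1.6138338 ] [-0.01501001 -0.01654744 -0.00786093]
```

View pics/i_wrist.png

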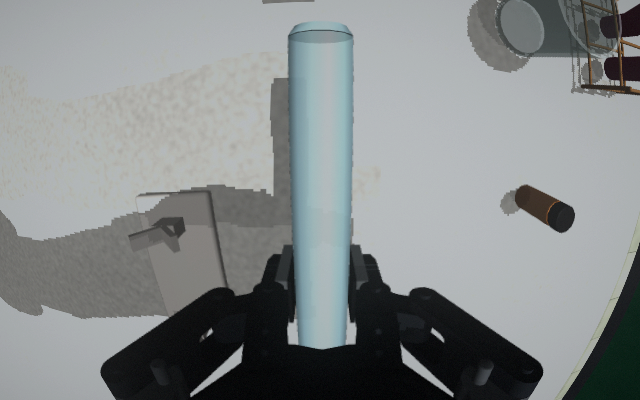

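View pics/i_side.png

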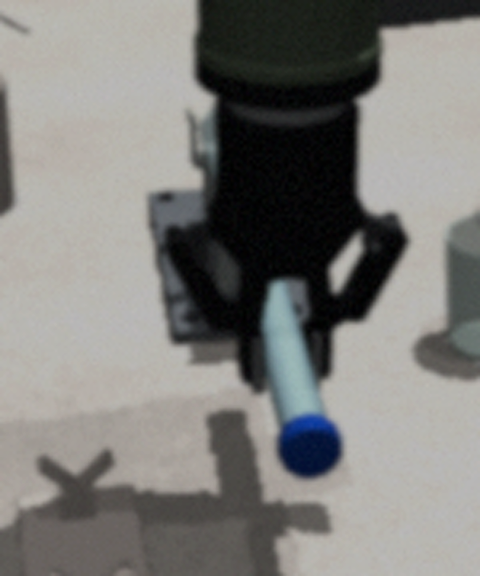

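View pics/i_top.png

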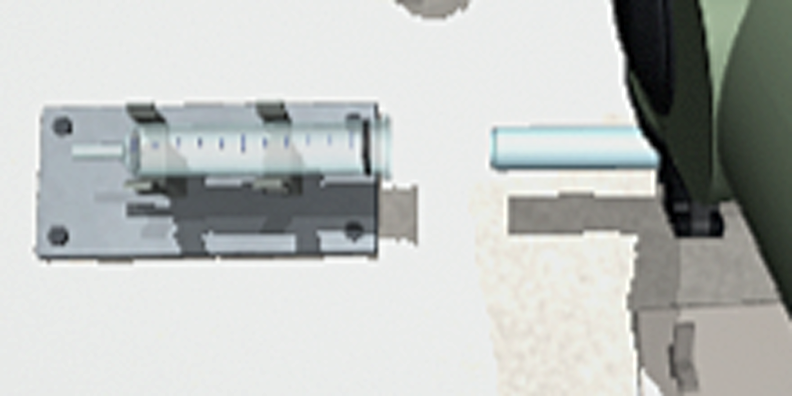

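```bash
cat >> h.py <<'E'
def edge(p,lo,hi):
    # strongest gradient position, subpixel, of 1d profile in [lo,hi)
    g=np.abs(np.gradient(cv2.GaussianBlur(p.reshape(-1,1).astype(np.float32),(1,5),0.8).ravel()))
    i=lo+int(np.argmax(g[lo:hi])); a,b,c=g[i-1],g[i],g[i+1]; d=a-2*b+c
    return i+(0.5*(a-c)/d if abs(d)>1e-6 else 0), g[i]
E
python3 - <<'E'
from h import *
w=np.load('i_wrist.npz'); im=w['im'].astype(float); sat=im.max(2)-im.min(2)
L=[];Rr=[]
for r in range(45,200,8):
    l,gl=edge(sat[r],275,310); q,gr=edge(sat[r],335,365); L.append((l,r));Rr.append((q,r))
L=np.array(L);Rr=np.array(Rr)
print(L[:,0].round(1),Rr[:,0].round(1))
R=w['R'];C=-R.T@w['t'];f=float(w['fx'])
def rays(P):
    d=(P-[w['cx'],w['cy']])/f;th=np.linalg.norm(d,axis=1,keepdims=True)
    return np.c_[d/th*np.sin(th),np.cos(th)]@R
rl,rr=rays(L),rays(Rr)
from scipy.optimize import least_squares
def res(p,full=False):
    a=np.array([p[0],-0.14,p[1]]); u=np.array([p[2],1,p[3]]);u/=np.linalg.norm(u)
    out=[]
    for r in (rl,rr):
        n=np.cross(r,u);n/=np.linalg.norm(n,axis=1,keepdims=True)
        out.append(n@(a-C))
    return np.r_[np.abs(out[0])-.013,np.abs(out[1])-.013]
s=least_squares(res,[.601,.1,0,0],loss='soft_l1',f_scale=.0003);print('axis x,z at y=-.14, slopes dx,dz',s.x.round(4),'rms',np.sqrt(np.mean(s.fun**2)))
t=np.load('i_top.npz');a=t['im'].astype(float)
g=a.sum(2);sa=a.max(2)-a.min(2)
for c in range(218,362,6):
    p=a[:,c];print(c,[int(v) for v in sa[188:214,c]],[int(v/3) for v in g[188:214,c]]) if c%24==2 or c>318 and c%12==2 else 0
E
```

```text
[288.3 288.  288.  288.4 288.4 288.2 287.9 288.5 288.5 288.3 288.7 289.
 289.3 289.  289.8 289.9 290.1 289.9 290.6 291. ] [352.6 352.5 352.9 352.7 352.5 352.3 352.4 352.7 352.4 352.2 352.3 352.4
 352.3 352.  351.8 351.6 351.3 351.1 351.1 350.8]
axis x,z at y=-.14, slopes dx,dz [6.007e-01 9.540e-02 4.000e-04 4.600e-03] rms 7.835309187872799e-05
218 [3, 6, 1, 4, 3, 1, 8, 14, 12, 7, 7, 8, 8, 8, 9, 9, 11, 12, 11, 13, 12, 7, 4, 5, 5, 4] [135, 75, 55, 69, 47, 28, 79, 105, 109, 101, 87, 83, 87, 89, 90, 90, 87, 79, 78, 92, 89, 81, 78, 104, 84, 63]
242 [1, 7, 10, 10, 10, 12, 14, 13, 11, 11, 13, 10, 6, 4, 2, 4, 7, 9, 13, 16, 11, 8, 10, 7, 4, 6] [143, 120, 116, 117, 117, 115, 112, 112, 121, 136, 140, 139, 139, 145, 149, 147, 145, 143, 135, 118, 90, 97, 115, 84, 51, 55]
266 [1, 8, 12, 11, 11, 12, 14, 11, 10, 13, 13, 8, 4, 2, 2, 5, 8, 11, 14, 14, 9, 5, 5, 6, 7, 5] [136, 121, 125, 122, 123, 122, 113, 112, 124, 134, 139, 143, 147, 149, 149, 148, 147, 146, 132, 100, 63, 53, 58, 59, 57, 58]
290 [1, 1, 2, 1, 2, 1, 1, 1, 0, 1, 0, 1, 1, 1, 0, 0, 0, 1, 1, 1, 1, 1, 1, 1, 3, 5] [156, 156, 157, 157, 158, 15
[... 281 characters left out ...]
 157, 157, 156, 156, 156, 155, 154]
326 [1, 1, 1, 2, 1, 1, 2, 14, 27, 16, 3, 2, 5, 9, 14, 23, 27, 25, 18, 1, 1, 1, 2, 4, 4, 5] [157, 157, 156, 156, 158, 157, 161, 139, 139, 153, 156, 157, 156, 154, 148, 137, 126, 102, 62, 129, 163, 157, 157, 155, 157, 163]
338 [1, 1, 1, 2, 1, 1, 1, 18, 27, 16, 4, 1, 4, 9, 17, 24, 28, 24, 18, 6, 9, 7, 7, 6, 7, 7] [156, 156, 156, 156, 157, 158, 148, 131, 141, 153, 156, 157, 156, 154, 147, 138, 126, 102, 59, 126, 160, 154, 155, 156, 160, 121]
350 [1, 1, 2, 6, 10, 10, 7, 18, 28, 16, 6, 1, 2, 7, 17, 24, 28, 24, 19, 4, 7, 6, 5, 6, 8, 7] [157, 157, 157, 154, 147, 152, 145, 133, 143, 151, 155, 157, 156, 154, 148, 140, 127, 101, 58, 127, 162, 156, 156, 154, 155, 161]
```

```bash
python3 - <<'E'
from h import *
from scipy.optimize import least_squares
def fit(fn,lo,hi,y0,x0,z0,win):
    w=np.load(fn); im=w['im'].astype(float); sat=im.max(2)-im.min(2)
    L=[];Rr=[]
    for r in range(lo,hi,6):
        l,gl=edge(sat[r],*win[0]); q,gr=edge(sat[r],*win[1]); L.append((l,r));Rr.append((q,r))
    R=w['R'];C=-R.T@w['t'];f=float(w['fx'])
    def rays(P):
        d=(np.array(P)-[w['cx'],w['cy']])/f;th=np.linalg.norm(d,axis=1,keepdims=True)
        return np.c_[d/th*np.sin(th),np.cos(th)]@R
    rl,rr=rays(L),rays(Rr)
    def res(p):
        a=np.array([p[0],y0,p[1]]); u=np.array([p[2],1,p[3]]);u/=np.linalg.norm(u)
        return np.concatenate([np.abs((lambda n:(n/np.linalg.norm(n,axis=1,keepdims=True))@(a-C))(np.cross(r,u)))-.013 for r in(rl,rr)])
    s=least_squares(res,[x0,z0,0,0],loss='soft_l1',f_scale=.0003);print(fn,s.x.round(4),np.sqrt(np.mean(s.fun**2)))
fit('w2.npz',60,240,-.214,.484,.05,((285,312),(332,358)))
fit('l_wrist.npz',45,200,-.214,.484,.1,((275,310),(335,365)))
fit('i_wrist.npz',45,200,-.14,.601,.1,((275,310),(335,365)))
# top view
t=np.load('i_top.npz');a=t['im'].astype(float);g=a.sum(2)/3;sa=a.max(2)-a.min(2)
for c in (283,285,286,287,288): print(c,[int(v) for v in g[186:214,c]],[int(v) for v in sa[186:214,c]])
m=t
for x,z,lab in((.601,.1,'rod13'),):
  for y in(0.0,-.03,-.06):
    print(y,proj(m,[[x,y,z],[x+.013,y,z],[x-.013,y,z]]).round(1).tolist())
for y in(.03,.05,.1,.15): print(y,proj(m,[[x,y,z],[x+.0165,y,z],[x-.0165,y,z]]).round(1).tolist())
E
```

```text
w2.npz [ 0.4836  0.0434 -0.0414  0.0058] 8.263449777888103e-05
l_wrist.npz [ 0.483   0.0935 -0.0405  0.0075] 6.797747231533317e-05
i_wrist.npz [0.6007 0.0952 0.     0.0061] 6.922094093909062e-05
283 [157, 162, 131, 117, 133, 134, 131, 127, 112, 112, 128, 137, 144, 143, 142, 142, 142, 141, 139, 135, 131, 109, 99, 122, 94, 54, 58, 59] [1, 1, 4, 11, 13, 13, 12, 14, 14, 11, 10, 11, 10, 5, 3, 4, 2, 4, 7, 11, 16, 14, 11, 10, 8, 6, 7, 6]
285 [157, 159, 154, 149, 153, 118, 85, 92, 93, 101, 117, 126, 132, 139, 141, 140, 141, 139, 137, 136, 129, 102, 73, 72, 75, 76, 80, 83] [1, 0, 1, 1, 1, 5, 5, 6, 10, 9, 9, 9, 8, 5, 4, 3, 2, 1, 3, 8, 14, 12, 4, 4, 8, 7, 7, 6]
286 [157, 157, 159, 160, 163, 150, 140, 126, 112, 121, 135, 143, 149, 154, 155, 155, 155, 153, 152, 150, 143, 126, 115, 122, 147, 161, 130, 99] [1, 2, 1, 1, 1, 2, 7, 11, 12, 12, 12, 13, 9, 6, 7, 7, 6, 6, 4, 7, 14, 13, 9, 3, 1, 1, 3, 6]
287 [157, 157, 157, 157, 159, 147, 120, 99, 101, 112, 125, 134, 138, 143, 145, 146, 146, 145, 143, 136, 131, 118, 108, 105, 143, 170, 132, 95] [2, 1, 1, 1, 1, 4, 9, 10, 11, 11, 14, 14, 14, 12, 12, 12, 11, 9, 9, 11, 11, 13, 12, 8, 2, 2, 2, 7]
288 [156, 157, 156, 157, 157, 157, 145, 130, 130, 136, 137, 140, 143, 148, 149, 151, 153, 153, 151, 151, 149, 145, 131, 127, 150, 167, 133, 98] [1, 1, 1, 1, 1, 2, 2, 3, 5, 5, 8, 10, 10, 10, 9, 11, 9, 9, 10, 11, 11, 9, 9, 5, 1, 1, 2, 6]
0.0 [[301.4, 201.1], [301.4, 195.1], [301.4, 207.1]]
-0.03 [[315.6, 201.0], [315.5, 195.0], [315.6, 207.0]]
-0.06 [[329.7, 201.0], [329.6, 195.0], [329.8, 207.0]]
0.03 [[287.2, 201.1], [287.3, 193.5], [287.2, 208.8]]
0.05 [[277.8, 201.2], [277.9, 193.6], [277.7, 208.8]]
0.1 [[254.1, 201.3], [254.3, 193.7], [253.9, 208.9]]
0.15 [[230.5, 201.4], [230.7, 193.8], [230.2, 209.0]]
```

```bash
python3 -m crank '{"travel":[[0,1.5,-0.05],[0,3,-0.1],[0,4.5,-0.1],[0,5.5,-0.1],[0,5.5,-0.1],[0,5.5,-0.1]],"rot":[[0,0,0],[0,0,0],[0,0,0],[0,0,0],[0,0,0],[0,0,0]]}'
python3 - <<'E'
from h import *
for n in('top','side','wrist'):
  m=bot.camera_model(n);im=bot.grab_frame(n);np.savez('j_%s.npz'%n,im=im,**m)
  if n=='side': im=cv2.resize(im[120:300,250:400],None,fx=3.2,fy=3.2,interpolation=cv2.INTER_CUBIC)
  if n=='top': im=cv2.resize(im[180:225,200:350],None,fx=5.3,fy=5.3,interpolation=cv2.INTER_CUBIC)
  cv2.imwrite('pics/j_%s.png'%n,cv2.convertScaleAbs(im[:,:,::-1],alpha=1.5))
s=bot.observe();print(s['position'],s['tool_rot'],s['force'],s['moment'])
E
```

```text
clock: 6.35
position: [0.6021, -0.0843, 0.1529]
tool_rot: [-3.142, 0.0, 1.571]
force: [-0.1, 0.0, -0.7]
grip_width: 0.0249
[ 0.60197838 -0.08511567  0.15284016] [-3.14148387e+00  3.87646093e-04  1.56979113e+00] [-0.2181335   0.40678939 -1.71802888] [ 0.02440235 -0.02714628 -0.01222935]
```

View pics/j_wrist.png

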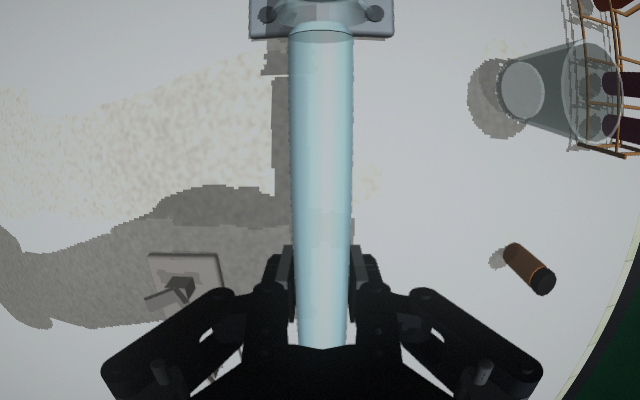

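View pics/j_top.png

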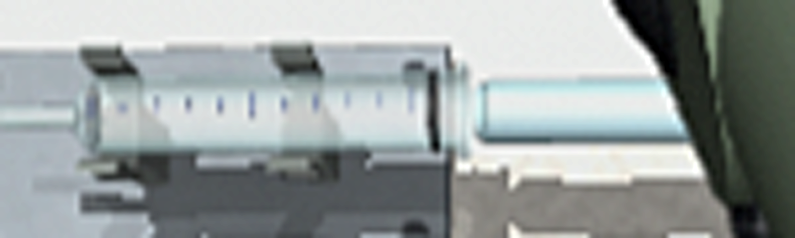

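```bash
python3 - <<'E'
from h import *
w=np.load('j_wrist.npz');cv2.imwrite('pics/j_wc.png',cv2.convertScaleAbs(cv2.resize(w['im'][0:90,240:400,::-1],None,fx=5,fy=5,interpolation=cv2.INTER_CUBIC),alpha=1.5))
t=np.load('j_top.npz');a=t['im'].astype(float);g=a.sum(2)/3;sa=a.max(2)-a.min(2)
for c in (240,252,264,274,283,286,287,288,292,296,302,308,314): print(c,[int(v) for v in g[188:214,c]])
E
```

```text
240 [134, 111, 116, 118, 119, 115, 113, 110, 118, 134, 144, 148, 150, 149, 148, 146, 144, 142, 134, 117, 91, 97, 115, 84, 51, 55]
252 [107, 63, 63, 58, 74, 113, 115, 111, 122, 135, 145, 148, 150, 149, 149, 147, 145, 141, 137, 118, 95, 80, 91, 88, 61, 52]
264 [134, 118, 122, 121, 122, 121, 111, 111, 123, 137, 144, 148, 149, 149, 148, 146, 140, 131, 122, 105, 69, 51, 55, 56, 54, 54]
274 [129, 116, 127, 125, 126, 124, 109, 109, 126, 136, 142, 147, 148, 147, 148, 146, 145, 142, 135, 111, 94, 112, 89, 52, 57, 59]
283 [131, 116, 131, 133, 130, 126, 112, 112, 127, 137, 143, 142, 141, 141, 142, 140, 138, 134, 130, 108, 99, 120, 93, 55, 58, 58]
286 [158, 160, 163, 149, 140, 125, 111, 119, 134, 143, 147, 153, 155, 154, 155, 154, 152, 150, 142, 126, 115, 122, 146, 161, 124, 84]
287 [156, 157, 158, 146, 120, 98, 100, 112, 125, 133, 138, 143, 145, 145, 145, 144, 142, 138, 130, 117, 108, 104, 142, 168, 126, 79]
288 [156, 156, 157, 156, 145, 130, 129, 136, 137, 139, 144, 147, 150, 151, 155, 154, 156, 154, 151, 146, 131, 126, 148, 167, 127, 82]
292 [156, 156, 155, 156, 156, 157, 151, 131, 135, 148, 151, 152, 151, 148, 140, 130, 118, 95, 56, 128, 163, 155, 155, 162, 123, 80]
296 [155, 156, 156, 155, 156, 157, 148, 135, 143, 153, 156, 155, 155, 152, 144, 135, 122, 97, 56, 129, 164, 157, 158, 151, 145, 148]
302 [156, 155, 156, 156, 156, 157, 149, 135, 143, 153, 155, 156, 155, 153, 144, 137, 122, 96, 55, 129, 163, 156, 154, 155, 161, 122]
308 [156, 155, 156, 155, 156, 158, 149, 138, 144, 152, 155, 155, 154, 152, 145, 137, 122, 94, 70, 133, 162, 156, 155, 156, 157, 163]
314 [156, 155, 156, 157, 156, 159, 139, 130, 145, 152, 155, 155, 155, 153, 146, 137, 123, 96, 71, 134, 161, 156, 156, 154, 156, 161]
```

View pics/j_wc.png

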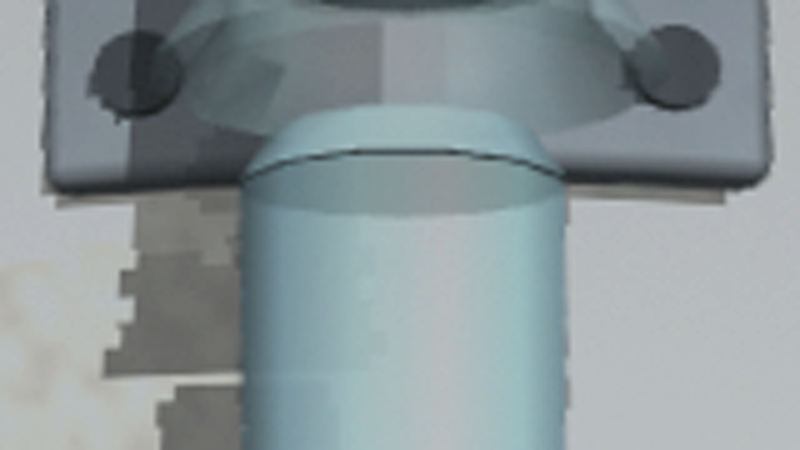

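```bash
python3 -m crank '{"travel":[[0,0.2,0],[0,0.4,0],[0,0.6,0],[0,0.8,0],[0,1.0,0],[0,1.0,0]],"rot":[[0,0,0],[0,0,0],[0,0,0],[0,0,0],[0,0,0],[0,0,0]]}'
```

```text
clock: 7.1
position: [0.6021, -0.0739, 0.1529]
tool_rot: [3.142, -0.0, 1.571]
force: [0.2, 0.5, -1.4]
grip_width: 0.0248
```

```bash
python3 -m crank '{"travel":[[0,0.2,0],[0,0.4,0],[0,0.5,0],[0,0.5,0]],"rot":[[0,0,0],[0,0,0],[0,0,0],[0,0,0]]}'
```

```text
clock: 7.5
position: [0.6021, -0.0691, 0.1529]
tool_rot: [3.142, -0.0, 1.571]
force: [0.2, 0.1, -0.9]
grip_width: 0.0247
```

```bash
python3 -m crank '{"travel":[[0,0.2,0],[0,0.4,0],[0,0.5,0]],"rot":[[0,0,0],[0,0,0],[0,0,0]]}'; python3 -m crank '{"travel":[[0,0.2,0],[0,0.4,0],[0,0.5,0]],"rot":[[0,0,0],[0,0,0],[0,0,0]]}'
```

```text
clock: 7.8
position: [0.6021, -0.0643, 0.153]
tool_rot: [3.141, 0.0, 1.571]
force: [0.5, -2.4, -0.7]
grip_width: 0.0246
clock: 8.1
position: [0.6021, -0.0591, 0.1529]
tool_rot: [3.142, -0.0, 1.571]
force: [-0.2, -2.3, -0.6]
grip_width: 0.025
```

```bash
python3 - <<'E'
from h import *
for n in('top','wrist'):
  m=bot.camera_model(n);im=bot.grab_frame(n);np.savez('k_%s.npz'%n,im=im,**m)
  if n=='top': im=cv2.resize(im[180:225,200:350],None,fx=5.3,fy=5.3,interpolation=cv2.INTER_CUBIC)
  else: im=cv2.resize(im[0:120,240:400],None,fx=5,fy=5,interpolation=cv2.INTER_CUBIC)
  cv2.imwrite('pics/k_%s.png'%n,cv2.convertScaleAbs(im[:,:,::-1],alpha=1.5))
E
```

```text
(no output)
```

View pics/k_wrist.png

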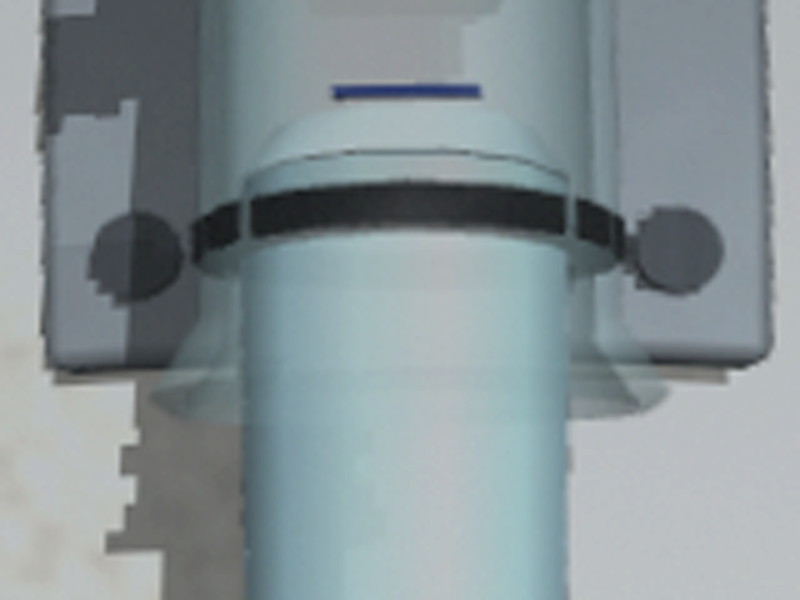

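View pics/k_top.png

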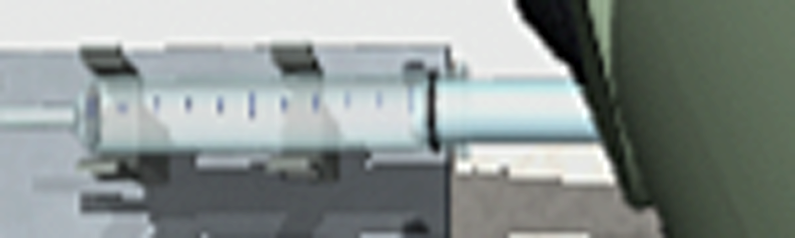

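```bash
python3 -m crank '{"travel":[[0,0.3,0],[0,0.6,0],[0,0.9,0],[0,1.2,0],[0,1.5,0]],"rot":[[0,0,0],[0,0,0],[0,0,0],[0,0,0],[0,0,0]]}'; python3 -m crank '{"travel":[[0,0.3,0],[0,0.6,0],[0,0.9,0],[0,1.2,0],[0,1.5,0]],"rot":[[0,0,0],[0,0,0],[0,0,0],[0,0,0],[0,0,0]]}'
```

```text
clock: 8.7
position: [0.6021, -0.044, 0.1529]
tool_rot: [3.142, 0.0, 1.571]
force: [0.3, -2.5, -1.8]
grip_width: 0.0248
clock: 9.2
position: [0.602, -0.0291, 0.1529]
tool_rot: [-3.142, 0.0, 1.571]
force: [0.3, -2.0, -0.5]
grip_width: 0.0246
```

```bash
python3 -m crank '{"travel":[[0,0.3,0],[0,0.6,0],[0,0.9,0],[0,1.2,0]],"rot":[[0,0,0],[0,0,0],[0,0,0],[0,0,0]]}'; python3 -m crank '{"travel":[[0,0.3,0],[0,0.6,0],[0,0.9,0],[0,1.2,0],[0,1.2,0]],"rot":[[0,0,0],[0,0,0],[0,0,0],[0,0,0],[0,0,0]]}'
python3 - <<'E'
from h import *
for n in('top','wrist','side'):
  m=bot.camera_model(n);im=bot.grab_frame(n);np.savez('m_%s.npz'%n,im=im,**m)
  if n=='top': im=cv2.resize(im[180:225,200:350],None,fx=5.3,fy=5.3,interpolation=cv2.INTER_CUBIC)
  if n=='side': im=cv2.resize(im[120:300,250:400],None,fx=3.2,fy=3.2,interpolation=cv2.INTER_CUBIC)
  cv2.imwrite('pics/m_%s.png'%n,cv2.convertScaleAbs(im[:,:,::-1],alpha=1.5))
E
```

```text
clock: 9.6
position: [0.602, -0.017, 0.1529]
tool_rot: [-3.142, 0.0, 1.571]
force: [0.9, -3.0, -0.1]
grip_width: 0.0248
clock: 10.1
position: [0.602, -0.0043, 0.1529]
tool_rot: [3.141, -0.001, 1.572]
force: [0.9, 2.1, -1.0]
grip_width: 0.0247
```

View pics/m_wrist.png

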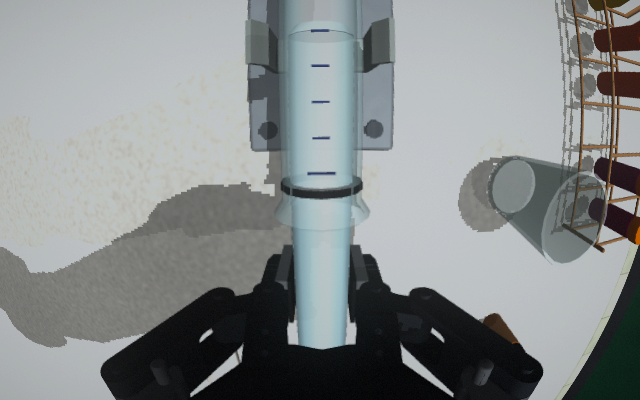

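View pics/m_top.png

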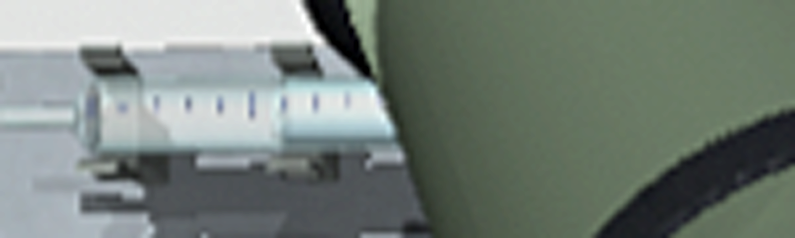

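```bash
python3 -m crank '{"travel":[[0,0,0],[0,0,0],[0,0,0],[0,0,0],[0,0,0],[0,0,0],[0,0,0],[0,0,0]],"rot":[[0,0,0],[0,0,0],[0,0,0],[0,0,0],[0,0,0],[0,0,0],[0,0,0],[0,0,0]]}' 1
python3 - <<'E'
from h import *
for n in('top','wrist','side'):
  m=bot.camera_model(n);im=bot.grab_frame(n);np.savez('n_%s.npz'%n,im=im,**m)
  if n=='top': im=cv2.resize(im[180:225,200:350],None,fx=5.3,fy=5.3,interpolation=cv2.INTER_CUBIC)
  if n=='side': im=cv2.resize(im[120:300,250:400],None,fx=3.2,fy=3.2,interpolation=cv2.INTER_CUBIC)
  cv2.imwrite('pics/n_%s.png'%n,cv2.convertScaleAbs(im[:,:,::-1],alpha=1.5))
E
```

```text
clock: 11.05
position: [0.602, -0.0053, 0.1529]
tool_rot: [-3.141, -0.0, 1.571]
force: [-1.3, -0.3, -0.5]
grip_width: 0.0854
```

View pics/n_wrist.png

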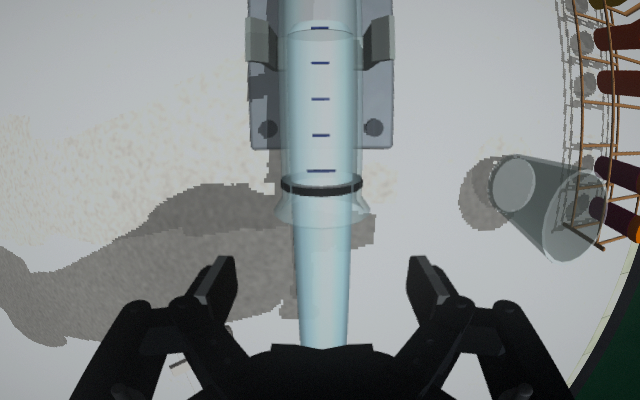

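View pics/n_side.png

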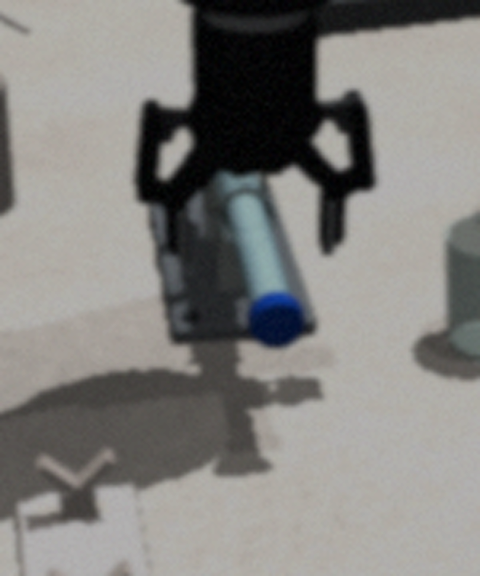

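```bash
python3 - <<'E'
from h import *
S=bot.camera_model('side');R=np.array(S['R']);C=-R.T@S['t']
def ray(uv,y):
    d=R.T@np.array([(uv[0]-S['cx'])/S['fx'],(uv[1]-S['cy'])/S['fy'],1]);return C+d*(y-C[1])/d[1]
im=np.load('n_side.npz')['im'].astype(int)
b=(im[:,:,2]-im[:,:,0]>40);b[:, :300]=0;b[:,370:]=0;b[:190]=0;b[250:]=0
ys,xs=np.nonzero(b);print(len(xs),xs.min(),xs.max(),ys.min(),ys.max(),xs.mean(),ys.mean())
cv2.imwrite('pics/ns.png',cv2.convertScaleAbs(cv2.resize(np.load('n_side.npz')['im'][200:240,310:360,::-1],None,fx=12,fy=12,interpolation=cv2.INTER_NEAREST),alpha=1.5))
for y in(-.1,-.104):
  print(y,ray((336,219.4),y),ray((336,ys.max()+.5),y))
print('model knob rear bottom/centre/top at z=.1 / .094', [proj(S,[[.601,-.102,z+o] for o in(-.017,0,.017)]).round(1).tolist() for z in(.1,.094)])
# same check for held knob earlier, level, i_side: knob rear y=-.14+.108-.205
im=np.load('m_side.npz')['im'].astype(int);b2=(im[:,:,2]-im[:,:,0]>40);b2[:,:300]=0;b2[:,370:]=0;b2[:190]=0;b2[250:]=0
ys,xs=np.nonzero(b2);print('held m',len(xs),xs.min(),xs.max(),ys.min(),ys.max(),xs.mean(),ys.mean())
for n in 'jmn':
  g=np.load(n+'_top.npz')['im'].astype(float).sum(2)/3; print(n,[int(v) for v in g[198:206,210:224].mean(0)])
E
```

```text
72 329 343 211 218 335.6111111111111 214.16666666666666
-0.1 [ 0.60236708 -0.1         0.10129263] [ 0.60235252 -0.1         0.10323835]
-0.104 [ 0.60178308 -0.104       0.10368426] [ 0.60176859 -0.104       0.10562017]
model knob rear bottom/centre/top at z=.1 / .094 [[[335.4, 228.4], [335.4, 220.6], [335.5, 212.7]], [[335.3, 231.1], [335.4, 223.4], [335.5, 215.5]]]
held m 74 328 342 209 216 334.86486486486484 212.48648648648648
j [121, 122, 122, 119, 107, 124, 97, 88, 86, 133, 137, 132, 127, 126]
m [118, 118, 119, 116, 104, 121, 94, 86, 84, 129, 133, 129, 124, 123]
n [118, 118, 119, 115, 104, 121, 94, 86, 83, 129, 133, 129, 124, 122]
```

```bash
python3 -m crank '{"travel":[[0,-2,0],[0,-4,0],[0,-6,-0.2],[0,-6.6,-0.35],[0,-6.6,-0.35],[0,-6.6,-0.35]],"rot":[[0,0,0],[0,0,0],[0.7,0,0],[1.4,0,0],[1.4,0,0],[1.4,0,0]]}'
python3 - <<'E'
from h import *
for n in('wrist','side'):
  m=bot.camera_model(n);im=bot.grab_frame(n);np.savez('o_%s.npz'%n,im=im,**m)
  if n=='side': im=cv2.resize(im[120:300,250:400],None,fx=3.2,fy=3.2,interpolation=cv2.INTER_CUBIC)
  cv2.imwrite('pics/o_%s.png'%n,cv2.convertScaleAbs(im[:,:,::-1],alpha=1.5))
E
```

```text
clock: 11.8
position: [0.6021, -0.0704, 0.1494]
tool_rot: [-3.142, -0.025, 1.571]
force: [-0.1, 1.0, -0.4]
grip_width: 0.0856
```

View pics/o_wrist.png

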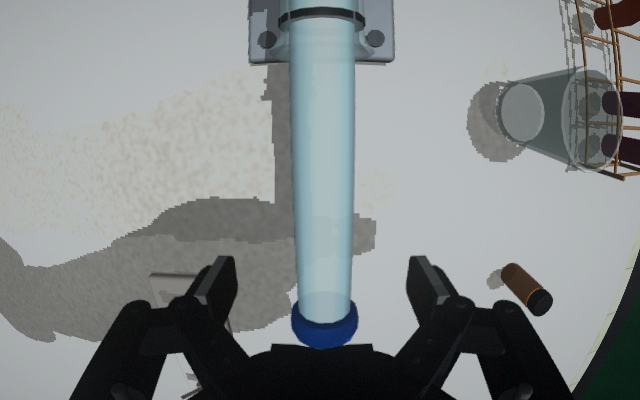

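View pics/o_side.png

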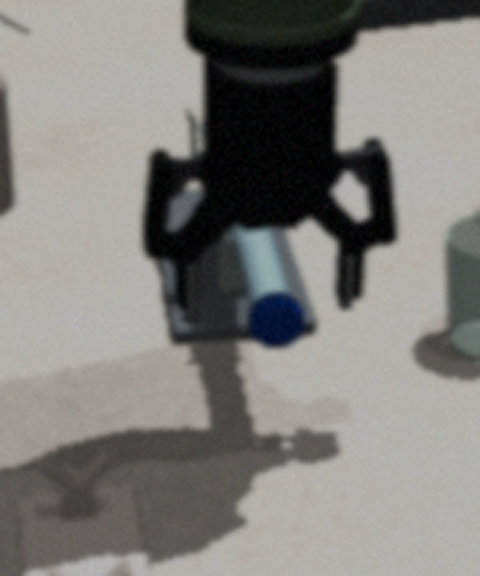

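```bash
python3 - <<'E'
from h import *
w=np.load('o_wrist.npz')
for n,r in(('o',322),('o',318)):
  for z in(.1095,.104): print(r,z,wun(w,(325,r),z))
for z in(.114,.108): print('knob front top edge',wun(w,(325,304),z))
print('mouth rim', wun(w,(322,26),.12),wun(w,(322,20),.113))
w=np.load('k_wrist.npz');print('mouth k',wun(w,(321.5,83),.1205),wun(w,(321.5,83),.0795))
E
```

```text
322 0.1095 [ 0.60306029 -0.08383573  0.1095    ]
322 0.104 [ 0.60312662 -0.08828149  0.104     ]
318 0.1095 [ 0.60305091 -0.08147213  0.1095    ]
318 0.104 [ 0.60311678 -0.08580165  0.104     ]
knob front top edge [ 0.60296819 -0.07033625  0.114     ]
knob front top edge [ 0.60303844 -0.07463489  0.108     ]
mouth rim [0.60186646 0.03525872 0.12      ] [0.601882   0.03952098 0.113     ]
mouth k [0.60169533 0.02671568 0.1205    ] [0.6016809  0.02947465 0.0795    ]
```

```bash
python3 -m crank '{"travel":[[0,0,0],[0,0,0],[0,0,0],[0,0,0],[0,0,0],[0,0,0],[0,0,0]],"rot":[[0,0,0],[0,0,0],[0,0,0],[0,0,0],[0,0,0],[0,0,0],[0,0,0]]}' -1 40
python3 - <<'E'
from h import *
for n in('wrist','side'):
  m=bot.camera_model(n);im=bot.grab_frame(n);np.savez('p_%s.npz'%n,im=im,**m)
  if n=='side': im=cv2.resize(im[120:300,250:400],None,fx=3.2,fy=3.2,interpolation=cv2.INTER_CUBIC)
  cv2.imwrite('pics/p_%s.png'%n,cv2.convertScaleAbs(im[:,:,::-1],alpha=1.5))
print(bot.observe()['force'],bot.observe()['moment'])
E
```

```text
clock: 12.6
position: [0.6021, -0.0712, 0.1494]
tool_rot: [3.142, -0.025, 1.571]
force: [-0.2, 1.0, 1.0]
grip_width: 0.0248
[-0.28626289  2.10298919  0.91528473] [ 0.24705401 -0.02396523  0.04549722]
```

View pics/p_wrist.png

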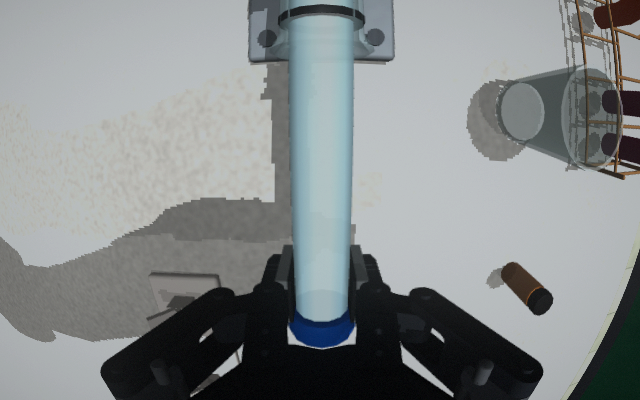

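View pics/p_side.png

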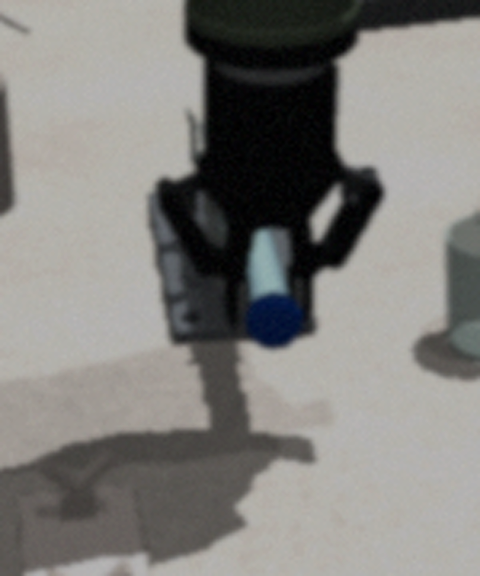

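```bash
python3 -m crank '{"travel":[[0,0.05,0.12],[0,0.1,0.24],[0,0.13,0.35],[0,0.13,0.35],[0,0.13,0.35]],"rot":[[-0.5,0,0],[-1,0,0],[-1.4,0,0],[-1.4,0,0],[-1.4,0,0]]}'
cat > fit.py <<'E'
from h import *
import sys
from scipy.optimize import least_squares
n=sys.argv[1]
for k in('wrist','side','top'):
  m=bot.camera_model(k);im=bot.grab_frame(k);np.savez(n+'_%s.npz'%k,im=im,**m)
  if k=='wrist': w=dict(m);I=im
  if k=='side': im=cv2.resize(im[120:300,250:400],None,fx=3.2,fy=3.2,interpolation=cv2.INTER_CUBIC)
  if k=='top': im=cv2.resize(im[180:225,200:350],None,fx=5.3,fy=5.3,interpolation=cv2.INTER_CUBIC)
  cv2.imwrite('pics/%s_%s.png'%(n,k),cv2.convertScaleAbs(im[:,:,::-1],alpha=1.5))
a=I.astype(float);sat=a.max(2)-a.min(2);L=[];Q=[]
lo,hi=int(sys.argv[2]),int(sys.argv[3])
for r in range(lo,hi,6):
    L.append((edge(sat[r],275,310)[0],r));Q.append((edge(sat[r],335,365)[0],r))
R=np.array(w['R']);C=-R.T@w['t']
def rays(P):
    d=(np.array(P)-[w['cx'],w['cy']])/w['fx'];th=np.linalg.norm(d,axis=1,keepdims=True)
    return np.c_[d/th*np.sin(th),np.cos(th)]@R
y0=bot.observe()['position'][1]
rr=[rays(L),rays(Q)]
def res(p):
    o=np.array([p[0],y0,p[1]]);u=np.array([p[2],1,p[3]]);u/=np.linalg.norm(u)
    return np.concatenate([np.abs((lambda n:(n/np.linalg.norm(n,axis=1,keepdims=True))@(o-C))(np.cross(r,u)))-.013 for r in rr])
s=least_squares(res,[.601,.095,0,0],loss='soft_l1',f_scale=.0003)
print('axis x,z(+.0066 corr),dx,dz(-.006 corr)',(s.x+[0,.0066,0,-.006]).round(4),'rms',np.sqrt(np.mean(s.fun**2)),bot.observe()['force'],bot.observe()['moment'])
S=np.load(n+'_side.npz')['im'].astype(int);b=(S[:,:,2]-S[:,:,0]>30);b[:,:300]=0;b[:,370:]=0;b[:190]=0;b[250:]=0
ys,xs=np.nonzero(b);print('knob side',len(xs),xs.mean(),ys.min(),ys.max(),ys.mean())
g=np.load(n+'_top.npz')['im'].astype(float).sum(2)/3; print('top end',[int(v) for v in g[198:206,210:224].mean(0)])
E
python3 fit.py q 45 220
```

```text
clock: 13.2
position: [0.602, -0.0698, 0.1529]
tool_rot: [3.142, -0.0, 1.571]
force: [0.8, 1.5, -0.8]
grip_width: 0.0245
axis x,z(+.0066 corr),dx,dz(-.006 corr) [ 0.6013  0.1017  0.0018 -0.0063] rms 0.00018409711810897825 [ 0.55572009  3.27946458 -1.01816456] [ 0.38769045 -0.06766473 -0.0901569 ]
knob side 161 335.2546583850932 210 224 216.52173913043478
top end [121, 121, 122, 118, 107, 124, 96, 88, 86, 132, 136, 132, 127, 125]
```

View pics/q_side.png

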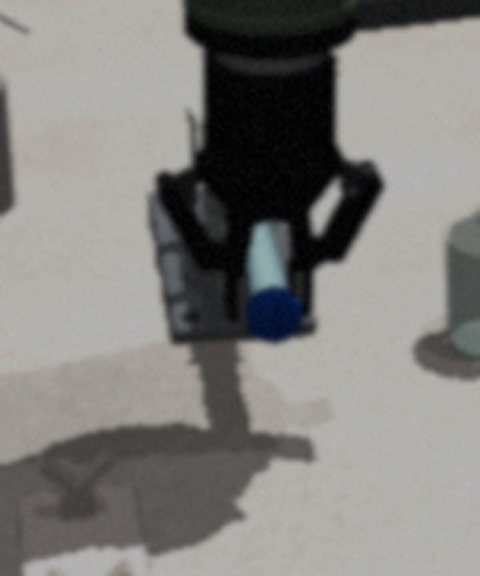

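```bash
python3 -m crank '{"travel":[[0,0,-0.04],[0,0,-0.08],[0,0,-0.08]],"rot":[[0.15,0,0],[0.3,0,0],[0.3,0,0]]}'
python3 fit.py r 60 220
```

```text
clock: 13.65
position: [0.602, -0.0701, 0.152]
tool_rot: [-3.141, -0.005, 1.571]
force: [0.1, 1.0, 0.5]
grip_width: 0.0249
axis x,z(+.0066 corr),dx,dz(-.006 corr) [0.6013 0.1005 0.0017 0.0066] rms 5.801576724629961e-05 [ 0.95928957  1.24865887 -1.23188164] [ 0.09623883 -0.04869913 -0.02118241]
knob side 154 335.1818181818182 211 224 216.87012987012986
top end [121, 121, 122, 118, 107, 124, 97, 88, 86, 133, 136, 132, 127, 126]
```

```bash
python3 -m crank '{"travel":[[0,0.2,0],[0,0.4,0],[0,0.6,0],[0,0.8,0],[0,1.0,0]],"rot":[[0,0,0],[0,0,0],[0,0,0],[0,0,0],[0,0,0]]}'
python3 -c "
from workcell import bot
s=bot.observe();print(s['force'].round(2),s['moment'].round(3))"
```

```text
clock: 14.3
position: [0.602, -0.0599, 0.1521]
tool_rot: [3.142, -0.005, 1.571]
force: [-0.4, -1.2, -0.6]
grip_width: 0.0253
[-0.36 -1.24 -0.62] [-0.487 -0.109 -0.062]
```

```bash
python3 -m crank '{"travel":[[0,0,0.03],[0,0,0.03]],"rot":[[-0.15,0,0],[-0.15,0,0]]}'
python3 -c "
from workcell import bot
s=bot.observe();print(s['force'].round(2),s['moment'].round(3))"
python3 -m crank '{"travel":[[0,0.2,0],[0,0.4,0],[0,0.6,0],[0,0.8,0],[0,1.0,0]],"rot":[[0,0,0],[0,0,0],[0,0,0],[0,0,0],[0,0,0]]}'
python3 -c "
from workcell import bot
s=bot.observe();print(s['force'].round(2),s['moment'].round(3))"
```

```text
clock: 14.5
position: [0.6021, -0.0593, 0.1524]
tool_rot: [3.141, -0.003, 1.571]
force: [0.6, 1.8, 0.5]
grip_width: 0.0249
[0.59 1.76 0.49] [ 0.42  -0.057 -0.003]
clock: 15.0
position: [0.602, -0.0499, 0.1524]
tool_rot: [-3.142, -0.003, 1.571]
force: [0.2, -2.2, 0.1]
grip_width: 0.0249
[ 0.23 -2.21  0.12] [-0.494 -0.03   0.052]
```

```bash
python3 -m crank '{"travel":[[0,0.3,0],[0,0.6,0],[0,0.9,0],[0,1.2,0],[0,1.5,0]],"rot":[[0,0,0],[0,0,0],[0,0,0],[0,0,0],[0,0,0]]}'
python3 -m crank '{"travel":[[0,0.3,0],[0,0.6,0],[0,0.9,0],[0,1.2,0],[0,1.5,0]],"rot":[[0,0,0],[0,0,0],[0,0,0],[0,0,0],[0,0,0]]}'
python3 -c "
from workcell import bot
s=bot.observe();print(s['force'].round(2),s['moment'].round(3))"
```

```text
clock: 15.5
position: [0.602, -0.0347, 0.1524]
tool_rot: [-3.142, -0.003, 1.571]
force: [0.9, -2.4, -0.5]
grip_width: 0.0249
clock: 16.0
position: [0.602, -0.0198, 0.1524]
tool_rot: [-3.142, -0.003, 1.571]
force: [-0.6, -3.1, 0.1]
grip_width: 0.0247
[-0.56 -3.06  0.09] [-0.565 -0.02   0.017]
```

```bash
python3 -m crank '{"travel":[[0,0.2,0],[0,0.4,0],[0,0.6,0]],"rot":[[0,0,0],[0,0,0],[0,0,0]]}'
python3 fit.py s 220 280
```

```text
clock: 16.3
position: [0.602, -0.0139, 0.1524]
tool_rot: [3.142, -0.003, 1.571]
force: [-0.7, -2.3, 0.6]
grip_width: 0.0248
axis x,z(+.0066 corr),dx,dz(-.006 corr) [ 6.013e-01  1.019e-01 -2.000e-04 -3.740e-02] rms 6.060394320311031e-05 [-1.2839088   2.77511387  0.56005079] [ 0.45762991  0.0006687  -0.0272747 ]
knob side 122 331.327868852459 197 209 202.0655737704918
top end [118, 118, 119, 116, 104, 121, 94, 86, 83, 130, 133, 129, 123, 122]
```

View pics/s_wrist.png

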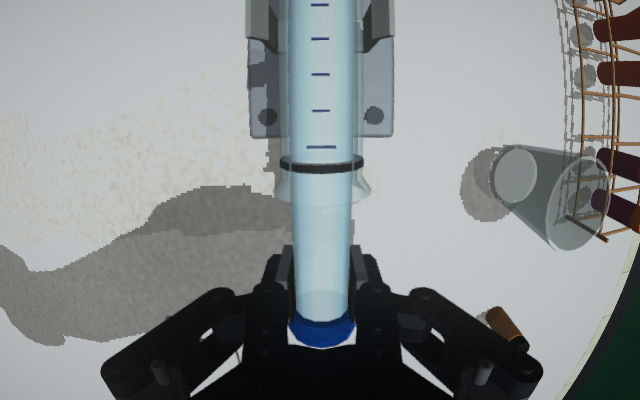

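View pics/s_top.png

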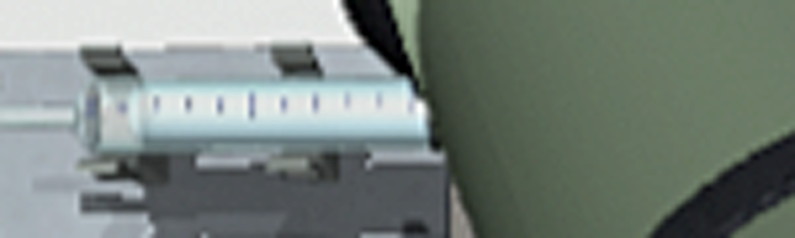

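```bash
python3 -m crank '{"travel":[[0,0.2,0],[0,0.4,0],[0,0.6,0],[0,0.8,0],[0,1.0,0]],"rot":[[0,0,0],[0,0,0],[0,0,0],[0,0,0],[0,0,0]]}'
python3 -m crank '{"travel":[[0,0.1,0],[0,0.2,0]],"rot":[[0,0,0],[0,0,0]]}'
```

```text
clock: 16.95
position: [0.602, -0.0039, 0.1524]
tool_rot: [-3.142, -0.003, 1.571]
force: [-0.8, -3.0, 1.4]
grip_width: 0.0247
clock: 17.15
position: [0.602, -0.0019, 0.1524]
tool_rot: [-3.142, -0.003, 1.571]
force: [0.3, -3.0, 0.9]
grip_width: 0.0248
```

Now single-row 1 mm steps with a reading at each.

```bash
python3 -m crank '{"travel":[[0,0.1,0]],"rot":[[0,0,0]]}' | egrep 'pos|force'
```

```text
position: [0.602, -0.001, 0.1524]
force: [-1.0, -3.6, 1.5]
```

```bash
python3 -m crank '{"travel":[[0,0.1,0]],"rot":[[0,0,0]]}' | egrep 'pos|force'
```

```text
position: [0.602, -0.0, 0.1524]
force: [0.1, -3.0, 1.0]
```

```bash
python3 -m crank '{"travel":[[0,0.1,0]],"rot":[[0,0,0]]}' | egrep 'pos|force'
```

```text
position: [0.602, 0.001, 0.1524]
force: [0.4, -2.7, 1.4]
```

```bash
python3 -m crank '{"travel":[[0,0.1,0]],"rot":[[0,0,0]]}' | egrep 'pos|force'
```

```text
position: [0.602, 0.0021, 0.1524]
force: [-1.2, -3.8, 1.4]
```

```bash
python3 -m crank '{"travel":[[0,0.1,0]],"rot":[[0,0,0]]}' | egrep 'pos|force'; python3 fit.py t 230 270
```

```text
position: [0.602, 0.003, 0.1524]
force: [0.1, -2.9, 1.3]
axis x,z(+.0066 corr),dx,dz(-.006 corr) [ 0.6014  0.103  -0.0026 -0.1154] rms 9.170288569876888e-05 [-0.14657659 -0.15508133  1.00825483] [-0.06834653  0.1032516   0.02704393]
knob side 115 330.16521739130434 193 206 198.02608695652174
top end [118, 118, 118, 116, 104, 120, 98, 98, 112, 125, 130, 138, 134, 132]
```

View pics/t_wrist.png

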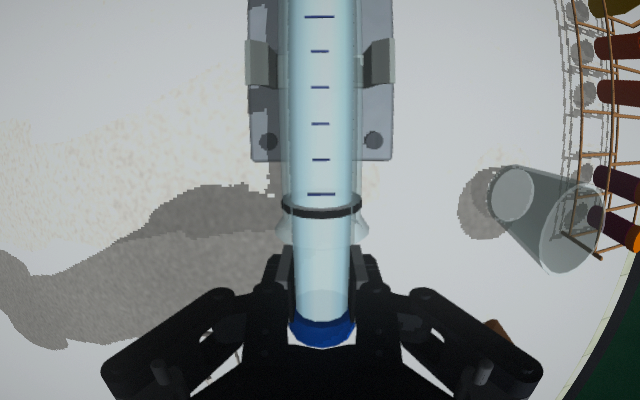

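View pics/t_top.png

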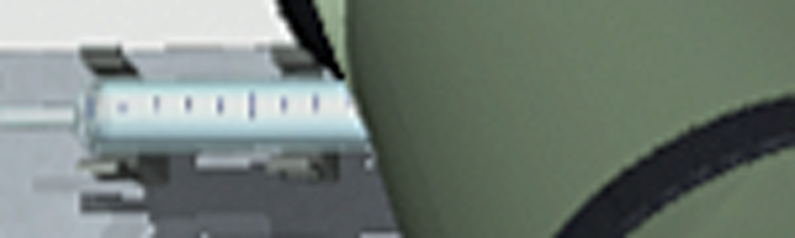

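```bash
python3 -m crank '{"travel":[[0,0.05,0]],"rot":[[0,0,0]]}' | egrep 'pos|force'
```

```text
position: [0.602, 0.0035, 0.1524]
force: [-1.0, -2.8, 1.0]
```

```bash
python3 -m crank '{"travel":[[0,0.05,0]],"rot":[[0,0,0]]}' | egrep 'pos|force'
```

```text
position: [0.602, 0.0038, 0.1524]
force: [0.5, -4.1, 1.4]
```

```bash
python3 -m crank '{"travel":[[0,0.05,0]],"rot":[[0,0,0]]}' | egrep 'pos|force'
```

```text
position: [0.602, 0.0044, 0.1524]
force: [-0.3, -2.6, 1.1]
```

```bash
python3 -m crank '{"travel":[[0,0.05,0]],"rot":[[0,0,0]]}' | egrep 'pos|force'
```

```text
position: [0.602, 0.0049, 0.1524]
force: [0.1, -3.2, 2.2]
```

```bash
python3 -m crank '{"travel":[[0,0.05,0]],"rot":[[0,0,0]]}' | egrep 'pos|force'
```

```text
position: [0.602, 0.0053, 0.1524]
force: [0.3, -5.2, 2.1]
```

```bash
python3 -m crank '{"travel":[[0,0.03,0]],"rot":[[0,0,0]]}' | egrep 'pos|force'
```

```text
position: [0.602, 0.0054, 0.1524]
force: [0.1, -6.3, 2.5]
```

```bash
python3 -c "
from workcell import bot
for i in range(3):
  bot.grab_frame('top');s=bot.observe();print(s['force'].round(2),s['position'].round(4))"
```

```text
[ 0.1  -5.63  1.54] [0.602  0.0053 0.1524]
[-1.06 -6.14  0.78] [0.602  0.0053 0.1524]
[-0.8  -5.59  2.57] [0.602  0.0053 0.1524]
```

```bash
python3 - <<'E'
from h import *
w=bot.grab_frame('wrist');t=bot.grab_frame('top')
np.savez('u_top.npz',im=t)
for n in('j','s','t','u'):
  g=np.load(n+'_top.npz')['im'].astype(float).sum(2)/3; print(n,[int(v) for v in g[198:206,206:226].mean(0)])
  g=np.load(n+'_top.npz')['im'].astype(float).sum(2)/3; print(n,'marks',[int(v) for v in g[197:200,218:262].mean(0)])
c=cv2.resize(t[185:220,205:265,::-1],None,fx=12,fy=12,interpolation=cv2.INTER_CUBIC);cv2.imwrite('pics/u_top.png',cv2.convertScaleAbs(c,alpha=1.5))
cv2.imwrite('pics/u_wrist.png',cv2.convertScaleAbs(w[:,:,::-1],alpha=1.5))
E
```

```text
j [122, 122, 121, 121, 121, 122, 122, 119, 107, 124, 97, 88, 86, 133, 137, 132, 127, 126, 131, 133]
j marks [91, 143, 137, 127, 123, 122, 126, 127, 118, 137, 142, 119, 136, 140, 140, 140, 142, 112, 135, 141, 140, 140, 142, 120, 137, 141, 140, 141, 143, 107, 135, 141, 140, 140, 143, 118, 132, 130, 127, 128, 129, 105, 119, 138]
s [119, 120, 117, 118, 118, 118, 119, 116, 104, 121, 94, 86, 83, 130, 133, 129, 123, 122, 135, 143]
s marks [87, 140, 134, 124, 119, 117, 132, 143, 135, 135, 145, 125, 145, 149, 148, 148, 151, 119, 144, 149, 148, 148, 150, 126, 145, 149, 148, 149, 152, 112, 143, 150, 148, 149, 150, 126, 144, 148, 147, 148, 150, 116, 142, 149]
t [118, 119, 117, 117, 118, 118, 118, 116, 104, 120, 98, 98, 112, 125, 130, 138, 134, 132, 137, 139]
t marks [115, 133, 142, 148, 143, 143, 146, 148, 147, 148, 150, 125, 144, 148, 148, 148, 151, 119, 144, 149, 148, 148, 150, 126, 144, 148, 147, 148, 151, 112, 142, 148, 147, 148, 150, 125, 143, 147, 147, 147, 150, 116, 142, 148]
u [118, 119, 117, 117, 118, 118, 119, 116, 103, 122, 104, 102, 116, 127, 138, 139, 133, 132, 138, 139]
u marks [126, 139, 147, 148, 144, 142, 147, 147, 146, 148, 149, 125, 144, 149, 148, 148, 151, 118, 143, 149, 148, 148, 150, 126, 144, 149, 147, 148, 151, 111, 142, 149, 147, 148, 150, 124, 144, 148, 146, 147, 149, 116, 142, 149]
```

View pics/u_top.png

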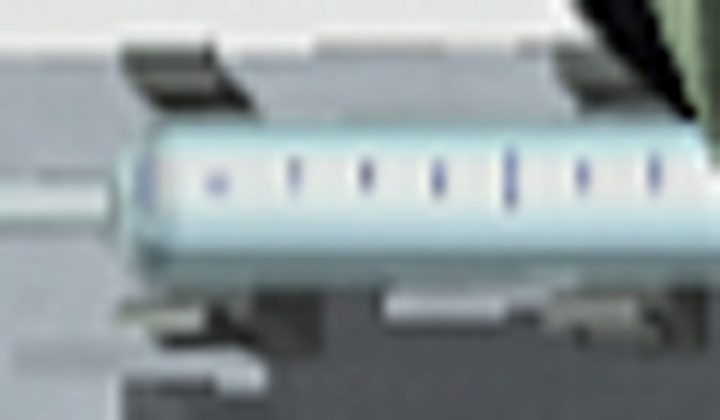

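View pics/u_wrist.png

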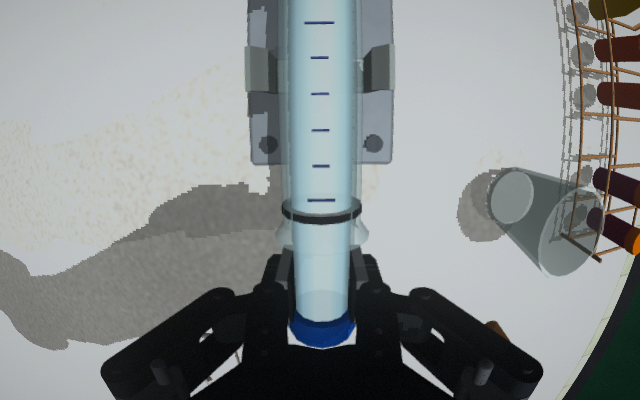

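```bash
python3 -m crank '{"travel":[[0,0.04,0],[0,0.04,0]],"rot":[[0,0,0],[0,0,0]]}' | egrep 'pos|force'
```

```text
position: [0.602, 0.0054, 0.1524]
force: [-0.0, -7.1, 1.2]
```

```bash
python3 -m crank '{"travel":[[0,-0.05,0]],"rot":[[0,0,0]]}' | egrep 'pos|force'; python3 -m crank '{"travel":[[0,0,0],[0,0,0],[0,0,0],[0,0,0],[0,0,0],[0,0,0],[0,0,0]],"rot":[[0,0,0],[0,0,0],[0,0,0],[0,0,0],[0,0,0],[0,0,0],[0,0,0]]}' 1
python3 - <<'E'
from h import *
w=bot.grab_frame('wrist');t=bot.grab_frame('top')
g=t.astype(float).sum(2)/3; print([int(v) for v in g[198:206,206:226].mean(0)])
cv2.imwrite('pics/v_wrist.png',cv2.convertScaleAbs(w[:,:,::-1],alpha=1.5))
E
```

```text
position: [0.602, 0.0053, 0.1524]
force: [-0.6, -3.8, 1.7]
clock: 19.65
position: [0.602, 0.0057, 0.1524]
tool_rot: [-3.142, -0.003, 1.571]
force: [0.0, -0.7, 0.2]
grip_width: 0.0853
[119, 119, 117, 117, 118, 118, 119, 115, 103, 122, 105, 102, 118, 127, 139, 141, 134, 133, 139, 140]
```

View pics/v_wrist.png

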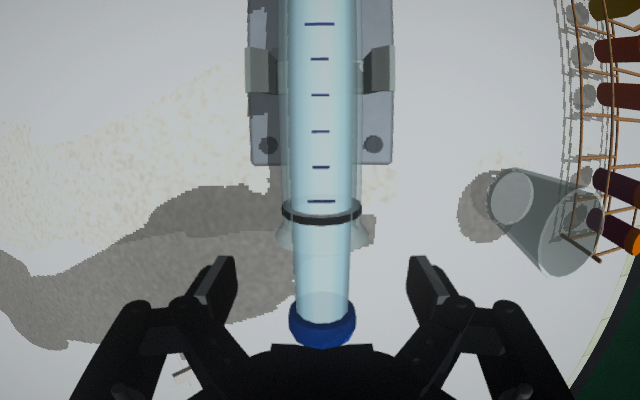

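Released and free of the fingers. Lift straight up, then check.

```bash
python3 -m crank '{"travel":[[0,0,2],[0,0,5],[0,0,9],[0,-3,13],[0,-7,16],[0,-11,17],[0,-15,17],[0,-15,17]],"rot":[[0,0,0],[0,0,0],[0,0,0],[0,0,0],[0,0,0],[0,0,0],[0,0,0],[0,0,0]]}'
python3 -m crank '{"travel":[[0,-4,0],[0,-8,0],[0,-10,0],[0,-10,0],[0,-10,0],[0,-10,0]],"rot":[[0,0,0],[0,0,0],[0,0,0],[0,0,0],[0,0,0],[0,0,0]]}'
python3 - <<'E'
from h import *
t=bot.grab_frame('top');s=bot.grab_frame('side')
for a in(t,np.load('j_top.npz')['im']):
  g=a.astype(float).sum(2)/3; print([int(v) for v in g[198:206,206:226].mean(0)],'mouth',[int(v) for v in g[192:196,280:292].mean(0)])
cv2.imwrite('pics/z_top.png',cv2.convertScaleAbs(cv2.resize(t[180:225,200:350,::-1],None,fx=5.3,fy=5.3,interpolation=cv2.INTER_CUBIC),alpha=1.5))
cv2.imwrite('pics/z_side.png',cv2.convertScaleAbs(s[:,:,::-1],alpha=1.5))
T=bot.camera_model('top')
b=t.astype(int);b=(b[:,:,2]-b[:,:,0]>50);b[:,:285]=0;b[:,340:]=0;ys,xs=np.nonzero(b);print(xs.min(),xs.max(),ys.min(),ys.max());print('knob rear',unp(T,(xs.max()+.5,ys.mean()),.1))
E
```

```text
clock: 20.55
position: [0.6013, -0.1506, 0.3225]
tool_rot: [-3.142, 0.0, 1.564]
force: [-0.2, 0.6, -0.2]
grip_width: 0.0854
clock: 21.15
position: [0.6023, -0.2429, 0.3224]
tool_rot: [3.142, -0.003, 1.572]
force: [0.1, 0.2, 0.5]
grip_width: 0.0854
[116, 116, 114, 115, 115, 115, 116, 113, 101, 119, 102, 99, 114, 124, 136, 138, 131, 129, 135, 136] mouth [84, 52, 79, 112, 83, 89, 114, 100, 120, 137, 137, 137]
[122, 122, 121, 121, 121, 122, 122, 119, 107, 124, 97, 88, 86, 133, 137, 132, 127, 126, 131, 133] mouth [86, 56, 77, 120, 85, 92, 124, 107, 135, 157, 154, 149]
307 312 193 207
knob rear [ 0.60323106 -0.02353165  0.1       ]
```

View pics/z_top.png

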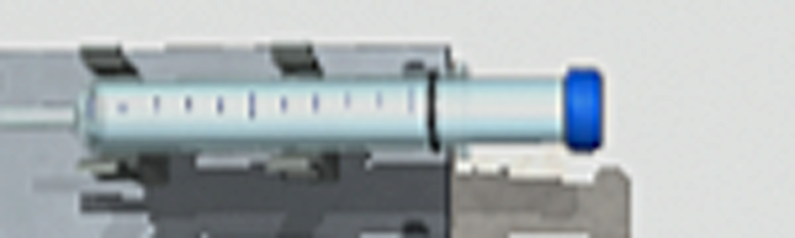

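View pics/z_side.png

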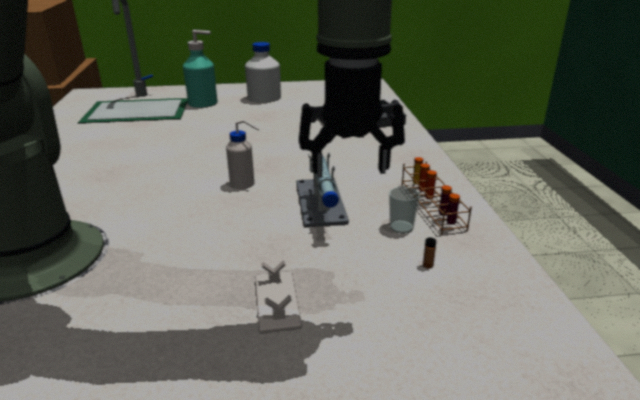

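```bash
python3 -c "
from workcell import bot
s=bot.observe();print(s['clock'],s['qd'].round(3));print(bot.job_done())"
```

```text
21.25 [ 0.     0.002  0.004 -0.002  0.001  0.002  0.002]
the job is handed in; nothing more can be done
None
```

The plunger is fully home in the barrel, let go, and the job was handed in at 21.25 s with the arm at rest and clear of the bench.

- **Insertion:** I took the plunger from the drying rest and slid it in about 76 mm, against a seal drag of about 2–3 N. With its front about 73 mm from the closed end I let go; the tail drooped about 4 mm.
- **Push home:** I took a new grip near the knob, levelled the plunger and pushed on, with 0.3–0.5 mm steps at the end. Drag stayed around 3 N until the tool stopped moving and the force rose to 6–7 N. That is well under the roughly 15 N the clips hold, and I took it as the plunger bottoming. I backed off slightly, opened the fingers and lifted clear.
- **Last checks:**
  - In the top picture the plunger's front is at the closed end.
  - About 53 mm of rod and knob stands outside the mouth, against the 55 mm stated. The 2 mm difference is within the camera calibration.
  - The barrel's marks, seal ring and clips are on the same pixels as before the insertion.
  - The beaker, vial and wash bottle look unmoved in the side picture.
- **Checks that disagreed:**
  - The wrist-camera fit read the rod's height about 6.6 mm low on the rest, so I corrected for that offset.
  - The same fit gave unreliable pitch once only a short piece of bare rod was visible. For the final push I judged alignment from force and moment instead.

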